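Stack craft-stick panels to the gauge and press them with a weight fished from a jar

TASK

Stack the craft-stick panels flat between the four corner brackets of the press bed until the top of the stack meets the mark (the disc) of the gauge post standing beside it, leaving spare panels lying on the table clear of the bed. Then take the hook picker from its stand, fish the steel weight out of the deep glass jar by its wire handle, touching the glass only lightly, and lower it with the picker onto the middle of the stack. Unhook it, hang the picker back in its stand by its collar, and leave the lidded jar, the cup and the apple where they are.

Things in the scene. Friction and masses are not known exactly. Their poses are not given: they have to be found in the camera images.
- seat (a point): Centre of the top face of the press bed, a fixed plywood board 130 x 125 mm, 10 mm thick; x along the 130 mm side, towards the gauge post 85 mm away; z up. Four upright corner brackets, 50 mm high, enclose 104 (x) x 98 mm (y) around this point, open 60 mm in the middle of each side: a panel lies between them with 7 mm to spare all round, its x along this x.
- mark3 (a point): The mark of one of two fixed gauge posts (a 10 mm upright rod on a round foot, with a dark flat disc 30 mm across and 4 mm thick around it): the centre of the disc's upper face, which is the mark, 42 mm above the level of the press bed's top. The rod ends 36 mm higher. The post that counts is the one next to the press bed, about 85 mm from its centre; the other stands in store, far off.
- mark4 (a point): The mark of one of two fixed gauge posts (a 10 mm upright rod on a round foot, with a dark flat disc 30 mm across and 4 mm thick around it): the centre of the disc's upper face, which is the mark, 56 mm above the level of the press bed's top. The rod ends 36 mm higher. The post that counts is the one next to the press bed, about 85 mm from its centre; the other stands in store, far off.
- panel1: One of up to five identical flat panels glued from craft sticks (absent ones read None): 90 mm long (x), 84 mm wide (y), 14 mm thick, 50 g. The middle 42 mm of its length is notched on both sides to a waist 52 mm wide (y), where fingers grip it from above. Origin at the centre of its underside, z up. Lies flat on the table at the start.
- panel2: One of up to five identical flat panels glued from craft sticks (absent ones read None): 90 mm long (x), 84 mm wide (y), 14 mm thick, 50 g. The middle 42 mm of its length is notched on both sides to a waist 52 mm wide (y), where fingers grip it from above. Origin at the centre of its underside, z up. Lies flat on the table at the start.
- panel3: One of up to five identical flat panels glued from craft sticks (absent ones read None): 90 mm long (x), 84 mm wide (y), 14 mm thick, 50 g. The middle 42 mm of its length is notched on both sides to a waist 52 mm wide (y), where fingers grip it from above. Origin at the centre of its underside, z up. Lies flat on the table at the start.
- panel4: One of up to five identical flat panels glued from craft sticks (absent ones read None): 90 mm long (x), 84 mm wide (y), 14 mm thick, 50 g. The middle 42 mm of its length is notched on both sides to a waist 52 mm wide (y), where fingers grip it from above. Origin at the centre of its underside, z up. Lies flat on the table at the start.
- panel5: One of up to five identical flat panels glued from craft sticks (absent ones read None): 90 mm long (x), 84 mm wide (y), 14 mm thick, 50 g. The middle 42 mm of its length is notched on both sides to a waist 52 mm wide (y), where fingers grip it from above. Origin at the centre of its underside, z up. Lies flat on the table at the start.
- jar: Tall open glass jar, fixed to the table: outside diameter 80 mm, inside diameter 72 mm, straight walls, 130 mm tall, glass floor 5 mm thick. Origin at the centre of its underside, z up. The weight stands on its floor. Too narrow and deep for a gripper.
- weight: Steel press weight, about 0.26 kg: disc 48 mm across, 18 mm thick, with a rigid arch of 6 mm wire standing on it in its y-z plane: legs at y = -14 and 14 mm up to 34 mm, then sloping to a peak in the middle, 47 mm (its lower side 41 mm) above the underside. The window is 22 mm wide. A hook passes under it along x, either way. Origin: centre of the underside; z up.
- picker: Hook picker, about 100 g. Origin on its axis at the collar's underside, z up, x the way the hook points. Collar 40 x 40 x 6 mm; above it a square handle 22 x 22 mm, up to 60 mm, to be gripped from above. Below, a 7 mm rod ends in a 5 mm prong, centreline 115 mm below the origin, out to x = 16 mm, with an upturned tip that stands 9.5 mm above that centreline; 10 mm gap between rod and tip.
- hook (a point): Middle of the picker's hook on the prong's centreline, 8 mm from the rod axis along the picker's x, 115 mm below the collar's underside. The weight's wire rests on the prong, 2.5 mm above this point.
- stand: Wooden picker stand, fixed: two level rails along its x, 92 mm long, 16 mm wide, 22 mm apart, tops 128 mm above the table; open at the -x end, an upright joins them at x = 43 to 57 mm. Origin on the table below the middle. The picker's collar rests on the rails, its rod hangs between them above the origin; the hook, pointing along x, passes between them from above.
- lidded_jar: Bystander: closed jar, 72 mm diameter, 120 mm tall. Origin at the centre of its underside.
- cup: Bystander: plastic cup, 68 mm diameter, 85 mm tall. Origin at the centre of its underside.
- apple: Bystander: apple, 70 mm diameter, 62 mm tall. Origin at the centre of its underside.
Mind the look-alikes: they are no part of the job. What is shaped like the panel5 but green, red or turquoise is not meant.

How it is judged (in metres and radians):
On the way, in this order (a step that is already met when the one before it is completed fails the run):
1. the panels are stacked between the brackets up to the mark and released (((horizontal distance between mark3 and seat below 0.12 m and ((horizontal distance between panel1 and seat below 0.012 m and angle between the x axis of panel1 and the x axis of seat, either way round below 0.2 rad and angle between panel1's own z axis and vertical below 0.06 rad and z of panel1 in the frame of mark3 between -0.019 and -0.009 m) or (horizontal distance between panel2 and seat below 0.012 m and angle between the x axis of panel2 and the x axis of seat, either way round below 0.2 rad and angle between panel2's own z axis and vertical below 0.06 rad and z of panel2 in the frame of mark3 between -0.019 and -0.009 m) or (horizontal distance between panel3 and seat below 0.012 m and angle between the x axis of panel3 and the x axis of seat, either way round below 0.2 rad and angle between panel3's own z axis and vertical below 0.06 rad and z of panel3 in the frame of mark3 between -0.019 and -0.009 m) or (horizontal distance between panel4 and seat below 0.012 m and angle between the x axis of panel4 and the x axis of seat, either way round below 0.2 rad and angle between panel4's own z axis and vertical below 0.06 rad and z of panel4 in the frame of mark3 between -0.019 and -0.009 m) or (horizontal distance between panel5 and seat below 0.012 m and angle between the x axis of panel5 and the x axis of seat, either way round below 0.2 rad and angle between panel5's own z axis and vertical below 0.06 rad and z of panel5 in the frame of mark3 between -0.019 and -0.009 m)) and z of each of panel1, panel2, panel3, panel4, panel5 in the frame of mark3 below -0.009 m) or (horizontal distance between mark4 and seat below 0.12 m and ((horizontal distance between panel1 and seat below 0.012 m and angle between the x axis of panel1 and the x axis of seat, either way round below 0.2 rad and angle between panel1's own z axis and vertical below 0.06 rad and z of panel1 in the frame of mark4 between -0.019 and -0.009 m) or (horizontal distance between panel2 and seat below 0.012 m and angle between the x axis of panel2 and the x axis of seat, either way round below 0.2 rad and angle between panel2's own z axis and vertical below 0.06 rad and z of panel2 in the frame of mark4 between -0.019 and -0.009 m) or (horizontal distance between panel3 and seat below 0.012 m and angle between the x axis of panel3 and the x axis of seat, either way round below 0.2 rad and angle between panel3's own z axis and vertical below 0.06 rad and z of panel3 in the frame of mark4 between -0.019 and -0.009 m) or (horizontal distance between panel4 and seat below 0.012 m and angle between the x axis of panel4 and the x axis of seat, either way round below 0.2 rad and angle between panel4's own z axis and vertical below 0.06 rad and z of panel4 in the frame of mark4 between -0.019 and -0.009 m) or (horizontal distance between panel5 and seat below 0.012 m and angle between the x axis of panel5 and the x axis of seat, either way round below 0.2 rad and angle between panel5's own z axis and vertical below 0.06 rad and z of panel5 in the frame of mark4 between -0.019 and -0.009 m)) and z of each of panel1, panel2, panel3, panel4, panel5 in the frame of mark4 below -0.009 m)) and ((horizontal distance between panel1 and seat below 0.012 m and angle between the x axis of panel1 and the x axis of seat, either way round below 0.2 rad and angle between panel1's own z axis and vertical below 0.06 rad) or (horizontal distance between panel1 and seat above 0.095 m and height (world z) of panel1 below 0.02 m)) and ((horizontal distance between panel2 and seat below 0.012 m and angle between the x axis of panel2 and the x axis of seat, either way round below 0.2 rad and angle between panel2's own z axis and vertical below 0.06 rad) or (horizontal distance between panel2 and seat above 0.095 m and height (world z) of panel2 below 0.02 m)) and ((horizontal distance between panel3 and seat below 0.012 m and angle between the x axis of panel3 and the x axis of seat, either way round below 0.2 rad and angle between panel3's own z axis and vertical below 0.06 rad) or (horizontal distance between panel3 and seat above 0.095 m and height (world z) of panel3 below 0.02 m)) and ((horizontal distance between panel4 and seat below 0.012 m and angle between the x axis of panel4 and the x axis of seat, either way round below 0.2 rad and angle between panel4's own z axis and vertical below 0.06 rad) or (horizontal distance between panel4 and seat above 0.095 m and height (world z) of panel4 below 0.02 m)) and ((horizontal distance between panel5 and seat below 0.012 m and angle between the x axis of panel5 and the x axis of seat, either way round below 0.2 rad and angle between panel5's own z axis and vertical below 0.06 rad) or (horizontal distance between panel5 and seat above 0.095 m and height (world z) of panel5 below 0.02 m)) and contact force between the fingers and panel1 below 0.1 N and contact force between the fingers and panel2 below 0.1 N and contact force between the fingers and panel3 below 0.1 N and contact force between the fingers and panel4 below 0.1 N and contact force between the fingers and panel5 below 0.1 N), for 0.2 s.
2. the weight is lifted clear of the jar on the picker (contact force between picker and weight above 0.3 N and z of weight in the frame of jar above 0.131 m), for 0.2 s.
3. the weight is set down on the middle of the stack while still on the picker (contact force between picker and weight above 0.05 N and ((horizontal distance between mark3 and seat below 0.12 m and ((horizontal distance between panel1 and seat below 0.012 m and angle between the x axis of panel1 and the x axis of seat, either way round below 0.2 rad and angle between panel1's own z axis and vertical below 0.06 rad and z of panel1 in the frame of mark3 between -0.019 and -0.009 m) or (horizontal distance between panel2 and seat below 0.012 m and angle between the x axis of panel2 and the x axis of seat, either way round below 0.2 rad and angle between panel2's own z axis and vertical below 0.06 rad and z of panel2 in the frame of mark3 between -0.019 and -0.009 m) or (horizontal distance between panel3 and seat below 0.012 m and angle between the x axis of panel3 and the x axis of seat, either way round below 0.2 rad and angle between panel3's own z axis and vertical below 0.06 rad and z of panel3 in the frame of mark3 between -0.019 and -0.009 m) or (horizontal distance between panel4 and seat below 0.012 m and angle between the x axis of panel4 and the x axis of seat, either way round below 0.2 rad and angle between panel4's own z axis and vertical below 0.06 rad and z of panel4 in the frame of mark3 between -0.019 and -0.009 m) or (horizontal distance between panel5 and seat below 0.012 m and angle between the x axis of panel5 and the x axis of seat, either way round below 0.2 rad and angle between panel5's own z axis and vertical below 0.06 rad and z of panel5 in the frame of mark3 between -0.019 and -0.009 m)) and z of each of panel1, panel2, panel3, panel4, panel5 in the frame of mark3 below -0.009 m) or (horizontal distance between mark4 and seat below 0.12 m and ((horizontal distance between panel1 and seat below 0.012 m and angle between the x axis of panel1 and the x axis of seat, either way round below 0.2 rad and angle between panel1's own z axis and vertical below 0.06 rad and z of panel1 in the frame of mark4 between -0.019 and -0.009 m) or (horizontal distance between panel2 and seat below 0.012 m and angle between the x axis of panel2 and the x axis of seat, either way round below 0.2 rad and angle between panel2's own z axis and vertical below 0.06 rad and z of panel2 in the frame of mark4 between -0.019 and -0.009 m) or (horizontal distance between panel3 and seat below 0.012 m and angle between the x axis of panel3 and the x axis of seat, either way round below 0.2 rad and angle between panel3's own z axis and vertical below 0.06 rad and z of panel3 in the frame of mark4 between -0.019 and -0.009 m) or (horizontal distance between panel4 and seat below 0.012 m and angle between the x axis of panel4 and the x axis of seat, either way round below 0.2 rad and angle between panel4's own z axis and vertical below 0.06 rad and z of panel4 in the frame of mark4 between -0.019 and -0.009 m) or (horizontal distance between panel5 and seat below 0.012 m and angle between the x axis of panel5 and the x axis of seat, either way round below 0.2 rad and angle between panel5's own z axis and vertical below 0.06 rad and z of panel5 in the frame of mark4 between -0.019 and -0.009 m)) and z of each of panel1, panel2, panel3, panel4, panel5 in the frame of mark4 below -0.009 m)) and ((horizontal distance between panel1 and seat below 0.012 m and angle between the x axis of panel1 and the x axis of seat, either way round below 0.2 rad and angle between panel1's own z axis and vertical below 0.06 rad) or (horizontal distance between panel1 and seat above 0.095 m and height (world z) of panel1 below 0.02 m)) and ((horizontal distance between panel2 and seat below 0.012 m and angle between the x axis of panel2 and the x axis of seat, either way round below 0.2 rad and angle between panel2's own z axis and vertical below 0.06 rad) or (horizontal distance between panel2 and seat above 0.095 m and height (world z) of panel2 below 0.02 m)) and ((horizontal distance between panel3 and seat below 0.012 m and angle between the x axis of panel3 and the x axis of seat, either way round below 0.2 rad and angle between panel3's own z axis and vertical below 0.06 rad) or (horizontal distance between panel3 and seat above 0.095 m and height (world z) of panel3 below 0.02 m)) and ((horizontal distance between panel4 and seat below 0.012 m and angle between the x axis of panel4 and the x axis of seat, either way round below 0.2 rad and angle between panel4's own z axis and vertical below 0.06 rad) or (horizontal distance between panel4 and seat above 0.095 m and height (world z) of panel4 below 0.02 m)) and ((horizontal distance between panel5 and seat below 0.012 m and angle between the x axis of panel5 and the x axis of seat, either way round below 0.2 rad and angle between panel5's own z axis and vertical below 0.06 rad) or (horizontal distance between panel5 and seat above 0.095 m and height (world z) of panel5 below 0.02 m)) and horizontal distance between weight and seat below 0.015 m and angle between weight's own z axis and vertical below 0.1 rad and ((horizontal distance between mark3 and seat below 0.12 m and z of weight in the frame of mark3 between -0.006 and 0.006 m) or (horizontal distance between mark4 and seat below 0.12 m and z of weight in the frame of mark4 between -0.006 and 0.006 m))), for 0.05 s.
At the end, for the whole second after the job is handed in: Panels flat between the brackets (within 12 mm, 0.2 rad of the seat), stack top within 5 mm of the mark; spares flat on the table over 95 mm from the seat; weight upright on the stack within 15 mm of the middle; picker hanging by its collar within 30 mm of the stand's middle; all at rest (((horizontal distance between mark3 and seat below 0.12 m and ((horizontal distance between panel1 and seat below 0.012 m and angle between the x axis of panel1 and the x axis of seat, either way round below 0.2 rad and angle between panel1's own z axis and vertical below 0.06 rad and z of panel1 in the frame of mark3 between -0.019 and -0.009 m) or (horizontal distance between panel2 and seat below 0.012 m and angle between the x axis of panel2 and the x axis of seat, either way round below 0.2 rad and angle between panel2's own z axis and vertical below 0.06 rad and z of panel2 in the frame of mark3 between -0.019 and -0.009 m) or (horizontal distance between panel3 and seat below 0.012 m and angle between the x axis of panel3 and the x axis of seat, either way round below 0.2 rad and angle between panel3's own z axis and vertical below 0.06 rad and z of panel3 in the frame of mark3 between -0.019 and -0.009 m) or (horizontal distance between panel4 and seat below 0.012 m and angle between the x axis of panel4 and the x axis of seat, either way round below 0.2 rad and angle between panel4's own z axis and vertical below 0.06 rad and z of panel4 in the frame of mark3 between -0.019 and -0.009 m) or (horizontal distance between panel5 and seat below 0.012 m and angle between the x axis of panel5 and the x axis of seat, either way round below 0.2 rad and angle between panel5's own z axis and vertical below 0.06 rad and z of panel5 in the frame of mark3 between -0.019 and -0.009 m)) and z of each of panel1, panel2, panel3, panel4, panel5 in the frame of mark3 below -0.009 m) or (horizontal distance between mark4 and seat below 0.12 m and ((horizontal distance between panel1 and seat below 0.012 m and angle between the x axis of panel1 and the x axis of seat, either way round below 0.2 rad and angle between panel1's own z axis and vertical below 0.06 rad and z of panel1 in the frame of mark4 between -0.019 and -0.009 m) or (horizontal distance between panel2 and seat below 0.012 m and angle between the x axis of panel2 and the x axis of seat, either way round below 0.2 rad and angle between panel2's own z axis and vertical below 0.06 rad and z of panel2 in the frame of mark4 between -0.019 and -0.009 m) or (horizontal distance between panel3 and seat below 0.012 m and angle between the x axis of panel3 and the x axis of seat, either way round below 0.2 rad and angle between panel3's own z axis and vertical below 0.06 rad and z of panel3 in the frame of mark4 between -0.019 and -0.009 m) or (horizontal distance between panel4 and seat below 0.012 m and angle between the x axis of panel4 and the x axis of seat, either way round below 0.2 rad and angle between panel4's own z axis and vertical below 0.06 rad and z of panel4 in the frame of mark4 between -0.019 and -0.009 m) or (horizontal distance between panel5 and seat below 0.012 m and angle between the x axis of panel5 and the x axis of seat, either way round below 0.2 rad and angle between panel5's own z axis and vertical below 0.06 rad and z of panel5 in the frame of mark4 between -0.019 and -0.009 m)) and z of each of panel1, panel2, panel3, panel4, panel5 in the frame of mark4 below -0.009 m)) and ((horizontal distance between panel1 and seat below 0.012 m and angle between the x axis of panel1 and the x axis of seat, either way round below 0.2 rad and angle between panel1's own z axis and vertical below 0.06 rad) or (horizontal distance between panel1 and seat above 0.095 m and height (world z) of panel1 below 0.02 m)) and ((horizontal distance between panel2 and seat below 0.012 m and angle between the x axis of panel2 and the x axis of seat, either way round below 0.2 rad and angle between panel2's own z axis and vertical below 0.06 rad) or (horizontal distance between panel2 and seat above 0.095 m and height (world z) of panel2 below 0.02 m)) and ((horizontal distance between panel3 and seat below 0.012 m and angle between the x axis of panel3 and the x axis of seat, either way round below 0.2 rad and angle between panel3's own z axis and vertical below 0.06 rad) or (horizontal distance between panel3 and seat above 0.095 m and height (world z) of panel3 below 0.02 m)) and ((horizontal distance between panel4 and seat below 0.012 m and angle between the x axis of panel4 and the x axis of seat, either way round below 0.2 rad and angle between panel4's own z axis and vertical below 0.06 rad) or (horizontal distance between panel4 and seat above 0.095 m and height (world z) of panel4 below 0.02 m)) and ((horizontal distance between panel5 and seat below 0.012 m and angle between the x axis of panel5 and the x axis of seat, either way round below 0.2 rad and angle between panel5's own z axis and vertical below 0.06 rad) or (horizontal distance between panel5 and seat above 0.095 m and height (world z) of panel5 below 0.02 m)) and horizontal distance between weight and seat below 0.015 m and angle between weight's own z axis and vertical below 0.1 rad and ((horizontal distance between mark3 and seat below 0.12 m and z of weight in the frame of mark3 between -0.006 and 0.006 m) or (horizontal distance between mark4 and seat below 0.12 m and z of weight in the frame of mark4 between -0.006 and 0.006 m)) and z of picker in the frame of stand between 0.123 and 0.133 m and x of picker in the frame of stand between -0.03 and 0.03 m and y of picker in the frame of stand between -0.012 and 0.012 m and angle between picker's own z axis and vertical below 0.12 rad and linear speed of each of panel1, panel2, panel3, panel4, panel5, weight, picker below 0.02 m/s); the robot touches nothing.
It fails at once if the glass jar is pushed or knocked with more than 12 N (contact force between jar and anything else above 12 N).
It fails at once if the lidded jar is moved more than 25 mm (distance of lidded_jar from where it was at the start of the episode above 0.025 m).
It fails at once if the cup is moved more than 25 mm (distance of cup from where it was at the start of the episode above 0.025 m).
It fails at once if the apple is moved more than 25 mm (distance of apple from where it was at the start of the episode above 0.025 m).
Of panel1, panel2, panel3, panel4, panel5 only 4 to 5 are there at a start; the rules pass over those that are not, and their reading is None.
At some moment in a run one of panel1, panel2, panel3, panel4, panel5 may be knocked a few centimetres aside while the robot is not near it.
It also fails if it takes over 210 s, if anything falls off the work surface, if the arm or the gripper's body presses on something with over 40 N, if the wrist force passes 120 N, or if a joint passes its speed limit or range.

ROBOT

A 7-joint arm with a two-finger parallel gripper is mounted at the origin on the work surface. World frame = base frame: x ahead of the robot, y to its left, z up, the work surface at z = 0. Lengths are in mm, angles in degrees, forces in N, time in s.
With the tool pointing down it reaches from about 425 to 875 mm from the base axis. Payload 9.9 kg.
Tool frame: the origin (TCP) lies on the centre line of the jaws, within the pads' length; the fingertips stand robot.tip_reach ahead of it and the grasp point (between the pads) is the TCP (robot.tip_reach is the distance from the TCP to the fingertips, in mm); z points along the fingers, y is the line along which they close (so a half turn about z gives the same grasp; the last joint's range is limited). The gripper opens to 85 mm and grips with 20 to 120 N. Pads are 22 mm wide; open, the fingers measure 114 mm over their backs; the gripper's body (76 mm by 85 mm) begins 54 mm behind the grasp point. The pads swing forward as they close: fully open they stand 13 mm farther back than shut.
Start: joints at [68.537, 32.985, 1.427, 82.34, -0.859, 64.687, -3.237], TCP at [193.54, -646.662, 250.289] pointing down, gripper open.
Joint ranges: [-157.87, 157.87], [-19.46, 123.44], [-87.15, 90], [11.01, 140.99], [-62.26, 242.26], [9.8, 113.94], [-161.44, 161.44]. Speed limits (degrees/s): [127.2, 127.2, 172.46, 172.46, 180, 180, 180].

INTERFACE

Orientations are given as a 3x3 rotation matrix whose columns are the frame's x, y, z axes.
In Python, from station import robot gives the robot as it stands.
- The arm moves only by the shell command python3 -m creep 'ROWS'. ROWS is JSON, a list of rows, each a list of 3 entries, a list of its own where there are three numbers: the shift along the world's x, y, z in cm, then the turn about the world's z in degrees, then the closure in counts, from 0 (fully open) to 255 (shut). A call has exactly 5 rows; each row shifts and turns the commanded pose from where the row before left it; what a row does not reach is not made up. A row lasts 1/10 s, in which the tool goes at most 50 mm and 8.59 degrees, less where a joint would pass 70% of its speed; a pose out of reach is approached as far as the arm can. A call with a gripper value outside its range is refused whole. The fingers move at their own pace and stop on an object; the grip force is fixed at half the most. Time passes only in rows, so rows that do not move let the fingers close, or fill a call up. It gives the time, the measured TCP pose, the force, the opening and the grip force at its end, in the units of the state.
- robot.state(): the state, without advancing time (a new reading comes with each control period).
- robot.get_image(name): name is "side" or "top" or "wrist"; returns (picture, depth): 400x640x3 uint8, blue, green, red; 400x640 float32, mm along the optical axis (not along the pixel's ray), 0 where there is no reading.
- robot.calibration(name): a dict with "vertical_fov" (degrees; the focal length in pixels is half the picture's height over the tangent of half this angle, whatever the lens; pixels are square), "cx", "cy" (the principal point, pixels), "R" (3x3) and "t" (3): a world point X has camera coordinates R X + t. Camera axes: x right, y down, z forward; pixel columns grow to the right and rows downward; lengths in mm; the calibration is good to about 2 mm. A picture is of the moment at which its call begins: read the wrist's pose just before it. calibration takes no time and is no camera call; for the wrist camera it gives the pose at the moment of the call.
- robot.sign_off(): hands the job in; it is judged then, once.
Trained networks look in the newest picture that a camera, given by its name, has taken for a name from the list of things; names that differ only in an ending like _2 or _b are one class to them, and where a whole thing is asked for, a point or a joint stands for the part that bears it (a point fixed in the world has none). Each returns a list of dicts, best first, with "p" (0 to 1); they miss things now and then, are a little off and sometimes report something else, mostly with a low value. They report only what shows in the picture. A call takes as long as a camera call. They do not tell look-alikes from the thing itself.
- robot.recognise(camera, query): "box" ([centre column, centre row, width, height] in pixels, round what is visible of it).
- robot.cut_out(camera, query): "mask" (400x640 bool, what is visible of it) and "box" ([centre column, centre row, width, height] in pixels, round what is visible of it).
- robot.place_of(camera, query): "position" ([row, column] in pixels: a listed point, or the origin of a listed thing).
The state is a dict: "t": time; "q": joint angles; "joint_vel": joint speeds; "joint_efforts": joint torques, N m; "eef_pos": TCP position; "eef_rot": TCP orientation; "force": force on the tool from outside, world axes, zero at the start; "torque": the same for the moment, N m; "grip_width": opening from 0.0 (shut) to 1.0 (fully open); "grasp_force": force on a finger pad.
Only numpy, scipy, OpenCV 4.12 (cv2) and the standard library are available. Lean on these libraries where they do the work, as an engineer would, in place of code of your own. Each camera call takes 0.05 s, during which the arm holds its last target. There are 200 camera calls.

## Working session

There is one attempt and no reset: what is moved stays moved. The work goes in short steps, Python scripts to look and compute and a shell command to move; the robot and the scene stay as the last step left them, time stands still between calls to the robot, and variables do not carry over. Pictures are saved under pics/ and viewed, at most 14 in all, crops included, and the job is handed in when it is done.

```bash
ls; mkdir -p pics
cat > h.py <<'E'
import numpy as np, cv2
from station import robot
def K(c):
    f=200/np.tan(np.radians(c["vertical_fov"])/2); return f,c["cx"],c["cy"]
def cloud(cam):
    c=robot.calibration(cam); im,d=robot.get_image(cam); f,cx,cy=K(c)
    v,u=np.mgrid[0:400,0:640]; P=np.stack([(u-cx)/f*d,(v-cy)/f*d,d],-1)
    X=(P-np.array(c["t"]))@np.array(c["R"]); X[d==0]=np.nan
    return im,d,X
def px(cam,p,z):
    c=robot.calibration(cam); f,cx,cy=K(c); R=np.array(c["R"]);o=-R.T@np.array(c["t"])
    r=R.T@np.array([(p[1]-cx)/f,(p[0]-cy)/f,1]); return o+r*(z-o[2])/r[2]
E
python3 - <<'E'
from h import *
for n in ("top","side"):
    im,d,X=cloud(n); cv2.imwrite(f"pics/{n}0.png",im); np.save(n+"0.npy",X)
    c=robot.calibration(n); print(n,c["vertical_fov"],-np.array(c["R"]).T@np.array(c["t"]))
    for q in ("seat","mark3","mark4","panel1","jar","weight","picker","hook","stand"):
        print(q,[(np.round(r["position"]).tolist(),round(r["p"],2)) for r in robot.place_of(n,q)][:8])
s=robot.state();print(s["eef_rot"],robot.tip_reach,s["t"])
E
```

```text
pics
top 47.522186034091625 [ 340.85131813 -129.89398342 1777.24384737]
seat [([191.0, 295.0], 0.8), ([159.0, 208.0], 0.49)]
mark3 [([228.0, 374.0], 0.58), ([169.0, 293.0], 0.57), ([159.0, 207.0], 0.55)]
mark4 [([228.0, 374.0], 0.58), ([169.0, 293.0], 0.57), ([159.0, 207.0], 0.55)]
panel1 [([225.0, 455.0], 0.96), ([265.0, 373.0], 0.93), ([192.0, 375.0], 0.87), ([194.0, 337.0], 0.82), ([234.0, 334.0], 0.82), ([236.0, 292.0], 0.77), ([250.0, 421.0], 0.76), ([227.0, 374.0], 0.72)]
jar [([208.0, 182.0], 0.62)]
weight [([208.0, 181.0], 0.58)]
picker [([219.0, 224.0], 0.71)]
hook []
stand [([221.0, 230.0], 0.81)]
side 57.727067430307095 [ 26.59105287 494.57173498 912.8839558 ]
seat [([223.0, 284.0], 0.58)]
mark3 [([262.0, 166.0], 0.81), ([203.0, 261.0], 0.48)]
mark4 [([262.0, 166.0], 0.81), ([203.0, 261.0], 0.48)]
panel1 [([219.0, 353.0], 0.95), ([177.0, 419.0], 0.87), ([174.0, 380.0], 0.83), ([154.0, 416.0], 0.82), ([201.0, 322.0], 0.7), ([180.0, 344.0], 0.69), ([202.0, 372.0], 0.68), ([257.0, 326.0], 0.59)]
jar [([338.0, 182.0], 0.92)]
weight [([200.0, 321.0], 0.36)]
picker [([274.0, 249.0], 0.56)]
hook [([302.0, 250.0], 0.67)]
stand [([300.0, 252.0], 0.77)]
[[ 9.58023365e-01  2.86690131e-01  2.62046055e-05]
 [ 2.86690131e-01 -9.58023366e-01  5.72175257e-06]
 [ 2.67449944e-05  2.03102912e-06 -1.00000000e+00]] 19.0 1.0
```

Run:
```python
import cv2
a=cv2.imread("pics/top0.png")[130:300,150:500]; cv2.imwrite("pics/top0c.png",cv2.resize(a,None,fx=2.28,fy=2.28,interpolation=2))
```

```text
(no output)
```

View pics/top0c.png

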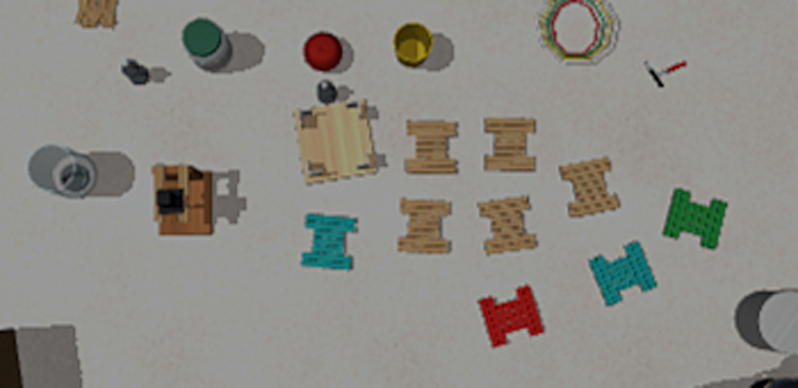

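View pics/side0.png

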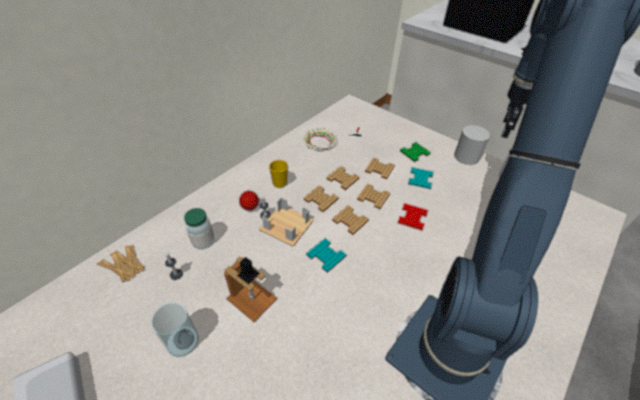

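```bash
cat >> h.py <<'E'
def fit(X,m):
    "PCA of world points: centre, x-axis angle (deg)"
    p=X[m]; p=p[~np.isnan(p[:,0])]; c=np.median(p[:,2]); p=p[abs(p[:,2]-c)<8][:,:2]
    e=cv2.PCACompute(p.astype(np.float32),mean=None); a=np.degrees(np.arctan2(e[1][0,1],e[1][0,0]))%180
    (mc,sz,_)=cv2.minAreaRect(p.astype(np.float32))
    return np.round([*e[0][0],*mc,*sz,a,c,len(p)],1)
E
python3 - <<'E'
from h import *
im=cv2.imread("pics/top0.png"); X=np.load("top0.npy"); robot.get_image("top")
for r in robot.cut_out("top","panel1"):
    m=r["mask"]; c=im[m].mean(0).round(); print(round(r["p"],2),np.round(r["box"]),c,fit(X,m))
for q in ("seat","jar","weight","picker","stand","mark3","lidded_jar","cup","apple"):
    for r in robot.cut_out("top",q)[:4]:
        m=r["mask"]; print(q,round(r["p"],2),np.round(r["box"]),fit(X,m),"z95",np.nanpercentile(X[m][:,2],[5,50,95]).round())
np.set_printoptions(linewidth=200,suppress=True)
print(X[160:182,284:304,2].round())
E
```

```text
0.98 [374. 268.  35.  26.] [ 26.  27. 133.] [ 300.8 -339.9  300.7 -339.8   82.8   89.8  106.    12.4  383. ]
0.93 [408. 213.  23.  25.] [ 71. 101. 125.] [ 519.3 -472.7  521.8 -474.1   87.1   81.4   15.4   13.1  346. ]
0.85 [424. 248.  27.  26.] [109. 109.  23.] [ 375.3 -528.1  376.  -529.1   82.3   90.3  114.7   12.4  378. ]
0.85 [293. 235.  25.  25.] [114. 114.  31.] [418.9 -27.8 419.  -28.2  82.6  90.7 178.9  11.8 359. ]
0.79 [374. 190.  19.  26.] [ 72. 102. 125.] [ 594.6 -336.6  595.4 -336.4   80.    94.1   13.7   12.8  347. ]
0.68 [338. 195.  25.  22.] [ 73. 103. 127.] [ 584.1 -199.7  584.4 -199.5   88.6   78.6    4.5   12.9  346. ]
0.67 [335. 228.  22.  21.] [ 74. 104. 128.] [ 449.6 -190.2  449.2 -189.8   82.6   89.6    0.7   12.6  365. ]
0.64 [456. 225.  28.  26.] [48. 96. 33.] [ 471.3 -652.4  471.1 -653.5   91.6   84.3   72.7   12.5  387. ]
0.56 [376. 227.  27.  26.] [ 73. 103. 127.] [ 453.6 -331.6  454.  -331.8   88.5   83.8    6.8   12.8  354. ]
seat 0.75 [297. 192.  36.  37.] [591.6 -35.3 592.8 -34.2 131.9 126.1   1.2   9.1 896. ] z95 [ 1.  9. 45.]
jar 0.74 [177. 204.  26. 
[... 2465 characters left out ...]
   2. -10.   2.   1.  -4.   3.   2.  12.   4.   7.  -3.   4.   7.  14.  49.  44.]
 [  3.   3.  -2.  -2.   4.  16.   6.  13.  -2.   6.   8.   4.  12.   3.   2.   4.   5.   5.  23.  28.]
 [ 61.  62.   5.   4.  17.  10.  10.  11.  14.   6.   8.   1.   8.   2.  14.  14.   7.  16.  11.  -1.]
 [ 46.  44.  21.   7.  10.   6.  13.  13.  11.   9.   8.  13.   5.   6.  10.  nan   6.  15.   9.  11.]
 [ 31.  19.  14.   5.   6.  10.   4.   7.   8.   8.  16.  11.   5.   7.  11.   9.  11.   7.   7.   8.]
 [  1.  13.  11.  16.   7.   4.  14.   8.  10.   9.   9.   5.   3.  12.   7.  15.  11.  15.   8.  11.]
 [ 19.  13.   2.   7.  11.   8.  11.  14.   3.  10.   2.   7.   8.   5.   8.  12.  15.  11.   5.   7.]]
```

```bash
R='[[2.6,3,0],-0.8,0]'; python3 -m creep '[[[2.6,3,0],-0.8,0],[[2.6,3,0],-0.8,0],[[2.6,3,0],-0.8,0],[[2.6,3,0],-0.8,0],[[2.6,3,0],-0.8,0]]'; python3 -m creep '[[[2.6,3,0],-0.8,0],[[2.6,3,0],-0.8,0],[[2.6,3,0],-0.8,0],[[2.6,3,0],-0.8,0],[[2.6,3,0],-0.8,0]]'; python3 -m creep '[[[2.6,3,0],-0.8,0],[[2.6,3,0],-0.8,0],[[2.6,3,0],-0.8,0],[[2.6,3,0],-0.8,0],[[2.6,3,0],-0.8,0]]'
python3 - <<'E'
from h import *
c=robot.calibration("wrist");print(c["vertical_fov"],-np.array(c["R"]).T@np.array(c["t"]),np.round(c["R"],2).tolist())
im,d,X=cloud("wrist"); cv2.imwrite("pics/w1.png",im); np.save("w1.npy",X)
for r in robot.cut_out("wrist","panel1"): print(round(r["p"],2),np.round(r["box"]),im[r["mask"]].mean(0).round(),fit(X,r["mask"]))
for q in("seat","mark3"):print(q,[(np.round(r["position"]),round(r["p"],2)) for r in robot.place_of("wrist",q)])
X=np.load("top0.npy"); s=X[155:215,275:320].reshape(-1,3)
b=s[(s[:,2]>3)&(s[:,2]<17)]; print("board",fit(s[None],((s[:,2]>3)&(s[:,2]<17))[None]))
d=s[(s[:,2]>40)&(s[:,2]<66)&(s[:,0]>655)&(s[:,0]<715)];print("disc",d.mean(0),np.median(d[:,2]),len(d))
k=s[(s[:,2]>35)&(s[:,2]<70)&(s[:,0]<660)]
for a in((1,1),(1,-1),(-1,1),(-1,-1)):
    q=k[((k[:,0]-592)*a[0]>0)&((k[:,1]+35)*a[1]>0)];print(a,q.mean(0),len(q))
E
```

```text
t: 2.05
eef_pos: [324.4, -495.4, 250.5]
eef_rot: [[0.976, 0.218, 0.0], [0.218, -0.976, -0.0], [0.0, 0.0, -1.0]]
force: [0.1, 0.3, -0.1]
grip_width: 1.001
grasp_force: 0.0
t: 2.55
eef_pos: [454.5, -345.4, 250.5]
eef_rot: [[0.989, 0.15, 0.0], [0.15, -0.989, -0.0], [0.0, 0.0, -1.0]]
force: [0.7, -0.5, 0.2]
grip_width: 1.002
grasp_force: 0.0
t: 3.05
eef_pos: [584.5, -195.4, 250.5]
eef_rot: [[0.997, 0.081, 0.0], [0.081, -0.997, -0.0], [0.0, 0.0, -1.0]]
force: [-0.2, -0.6, -0.1]
grip_width: 0.998
grasp_force: 0.0
71.78462856646672 [ 662.8839431  -188.31691244  373.40782733] [[0.08, -1.0, 0.0], [-0.95, -0.08, 0.3], [-0.3, -0.03, -0.95]]
0.94 [513. 228.  72.  68.] [53. 76. 96.] [ 523.2 -471.8  520.5 -474.3   90.5   85.4   13.4   13.3 3105. ]
0.87 [427. 172.  75.  74.] [ 69.  99. 125.] [ 594.  -335.7  591.8 -337.2   84.9   89.6  179.7   13.3 3447. ]
0.79 [517. 302.  67.  40.] [85. 85. 25.] [ 404.7 -535.4  385.3 -525.9   63.6   91.    94.3   12.8  697. ]
0.74 [389. 335.  49.  33.] [ 25.  27. 121.] [ 320.7 -328.5  316.5 -334.    48.3   85.6  107.9   12.2  655. ]
0.67 [405. 262.  60.  60.] [ 74.
[... 227 characters left out ...]
.] [ 450.8 -190.8  447.8 -190.7   83.6   90.6  178.1   13.  2652. ]
0.62 [606. 268.  65.  64.] [44. 98. 28.] [ 470.2 -642.3  469.9 -654.2   93.7   82.9   48.3   13.4 2358. ]
0.57 [204. 265.  60.  55.] [112. 112.  31.] [ 437.1  -17.8  418.4  -28.4   83.6   90.1  147.7   12.7 1346. ]
seat [(array([155., 199.]), 0.71)]
mark3 [(array([ 83., 166.]), 0.69)]
board [ 601.5  -38.5  620.4  -37.6  236.1  174.9  174.1    7.9 1116. ]
disc [680.93476139 -19.54083596  50.66993725] 51.017835603673596 46
(1, 1) [630.03766615  17.25610386  55.28533467] 16
(1, -1) [647.95701715 -68.91312178  53.03943155] 16
(-1, 1) [536.95939093  -0.73565431  55.88986455] 17
(-1, -1) [553.02249396 -87.43682672  55.35079518] 14
```

View pics/w1.png

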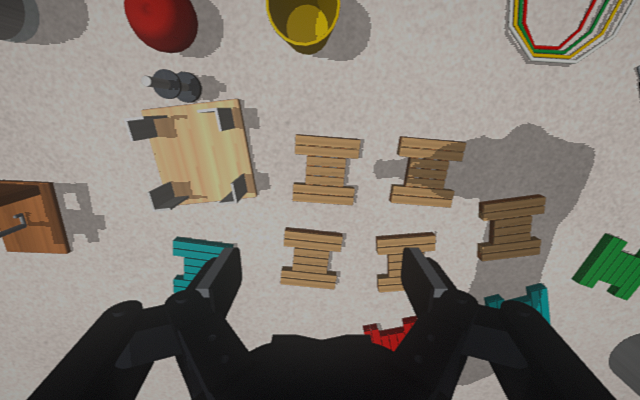

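```bash
cat >> h.py <<'E'
def rects(X,z0,z1,roi=None,amin=300):
    m=((X[...,2]>z0)&(X[...,2]<z1)).astype(np.uint8); m=cv2.morphologyEx(m,cv2.MORPH_OPEN,np.ones((3,3),np.uint8))
    n,l=cv2.connectedComponents(m); o=[]
    for i in range(1,n):
        k=l==i
        if k.sum()<amin: continue
        c,s,a=cv2.minAreaRect(X[k][:,:2].astype(np.float32))
        if s[0]<s[1]: a-=90
        v,u=np.nonzero(k); o.append((np.round(c,1),np.round(sorted(s),1),round((a+90)%180-90,1),np.median(X[k][:,2]).round(1),int(u.mean()),int(v.mean()),int(k.sum())))
    return o
E
python3 - <<'E'
from h import *
X=np.load("w1.npy"); X[250:]=np.nan
print("panels");[print(*r) for r in rects(X,7,19)]
print("brk");[print(*r) for r in rects(X,52,66,amin=20)]
s=X.reshape(-1,3)
m=(s[:,2]>50)&(s[:,2]<66)&(abs(s[:,0]-592)<68)&(abs(s[:,1]+35)<68);k=s[m]
for a in((1,1),(1,-1),(-1,1),(-1,-1)):
    q=k[((k[:,0]-592)*a[0]>0)&((k[:,1]+35)*a[1]>0)];print(a,q.mean(0),len(q))
E
```

```text
panels
[726.5 158.7] [15.4 56.1] -36.0 12.7 25 21 426
[ 771.2 -452.2] [58.  99.6] -85.7 12.8 553 31 763
[591.3 -36. ] [125.5 129.7] 10.9 9.1 200 151 8128
[ 583.9 -201. ] [84.  89.7] 0.2 13.2 325 169 3408
[ 591.8 -337.2] [84.7 89.7] -0.3 13.3 427 171 3442
[ 525.2 -473.2] [80.8 85. ] -77.7 13.4 513 222 2551
[ 478.6 -191.9] [28.4 83.4] 87.6 13.2 311 240 979
[ 488.4 -326.8] [21.8 84.9] -85.3 13.2 407 242 740
[456.8 -20.3] [15.5 61.2] 87.3 12.7 191 245 361
brk
[733.3 -13.9] [35.2 54.2] -84.1 59.2 152 17 1859
[ 752.8 -136.8] [ 1.7 15.7] -6.1 59.7 275 6 59
[674.3 -22.9] [4.  9.5] -5.4 58.6 166 83 63
[650.3 -59.4] [2.8 7.2] -71.3 59.3 201 110 23
[641.7 -72.5] [13.2 24.5] 11.3 58.9 217 116 142
[626.3  19.9] [13.5 27.6] -19.0 58.3 130 127 178
[637.6   6.5] [2.8 6.8] -75.0 57.9 143 117 26
[558.5 -90.3] [10.  24.9] 10.5 58.2 234 193 118
[541.8  -2.8] [22.  26.3] 14.6 58.2 156 203 181
[525.8 188.1] [ 3.2 12.7] 8.2 55.0 1 200 53
[545.6 -81.3] [ 3.4 10.1] -81.7 58.9 224 202 35
(1, 1) [627.06089427  17.93861471  56.71884582] 237
(1, -1) [645.09957949 -73.83469231  57.46465536] 187
(-1, 1) [538.29668745   0.78858095  56.33856625] 216
(-1, -1) [554.73000229 -89.93234608  56.89020474] 175
```

```bash
python3 -m creep '[[[0,-0.3,-4.6],-1.5,0],[[0,-0.3,-4.6],-1.5,0],[[0,0,-4.6],-1.5,0],[[0,0,-4.6],0,0],[[0,0,-3.0],0,0]]'; python3 -m creep '[[[0,0,-1.6],0,0],[[0,0,0],0,0],[[0,0,0],0,255],[[0,0,0],0,255],[[0,0,0],0,255]]';python3 -m creep '[[[0,0,0],0,255],[[0,0,0],0,255],[[0,0,0],0,255],[[0,0,3],0,255],[[0,0,5],0,255]]'
```

```text
t: 3.75
eef_pos: [581.2, -204.2, 33.5]
eef_rot: [[1.0, 0.001, -0.003], [0.001, -1.0, -0.0], [-0.003, 0.0, -1.0]]
force: [-1.1, 0.1, 0.3]
grip_width: 1.0
grasp_force: 0.0
t: 4.25
eef_pos: [584.3, -203.4, 22.3]
eef_rot: [[1.0, 0.002, 0.002], [0.002, -1.0, -0.001], [0.002, 0.001, -1.0]]
force: [-1.2, -0.5, 3.1]
grip_width: 0.586
grasp_force: 61.7
t: 4.75
eef_pos: [581.9, -202.2, 99.6]
eef_rot: [[1.0, 0.003, -0.004], [0.003, -1.0, 0.001], [-0.004, -0.001, -1.0]]
force: [0.7, -0.3, -0.4]
grip_width: 0.584
grasp_force: 62.9
```

```bash
python3 -m creep '[[[0.15,3.3,0.4],2.1,255],[[0.15,3.3,0],2.1,255],[[0.15,3.3,0],2.2,255],[[0.15,3.3,0],2.2,255],[[0.15,3.3,0],2.1,255]]'; python3 -m creep '[[[0,0,0],0,255],[[0,0,0],0,255],[[0,0,0],0,255],[[0,0,0],0,255],[[0,0,0],0,255]]'
python3 - <<'E'
from h import *
im,d,X=cloud("wrist"); cv2.imwrite("pics/w2.png",im); np.save("w2.npy",X)
s=X.reshape(-1,3)
k=s[(s[:,2]>50)&(s[:,2]<66)&(abs(s[:,0]-592)<75)&(abs(s[:,1]+35)<75)]
for a in((1,1),(1,-1),(-1,1),(-1,-1)):
    q=k[((k[:,0]-592)*a[0]>0)&((k[:,1]+35)*a[1]>0)];print(a,q.mean(0),len(q))
[print(*r) for r in rects(X,80,115)]
E
```

```text
t: 5.25
eef_pos: [591.4, -36.5, 105.7]
eef_rot: [[0.982, 0.19, 0.002], [0.19, -0.982, -0.0], [0.002, 0.0, -1.0]]
force: [-0.6, -0.3, 0.1]
grip_width: 0.587
grasp_force: 62.9
t: 5.75
eef_pos: [591.0, -38.9, 104.4]
eef_rot: [[0.982, 0.187, 0.0], [0.187, -0.982, -0.0], [0.0, 0.0, -1.0]]
force: [-0.2, -0.2, -0.2]
grip_width: 0.584
grasp_force: 62.9
(1, 1) [643.3168852    3.24251372  55.19723452] 912
(1, -1) [648.43099677 -69.67306797  57.48380034] 456
(-1, 1) [nan nan nan] 0
(-1, -1) [nan nan nan] 0
[ 724.3 -150.3] [ 8.7 39.7] 60.4 83.8 607 33 1028
[674.6 -19. ] [9.1 9.5] 10.5 87.3 313 92 341
[590.6 -38.8] [84.2 90.2] 10.8 95.3 321 244 19776<stdin>:6: RuntimeWarning: Mean of empty slice.
  ret = um.true_divide(
```

View pics/w2.png

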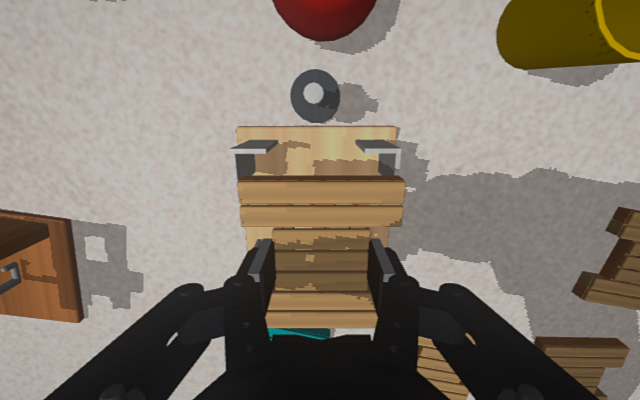

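```bash
python3 -m creep '[[[0,0.3,0],0,255],[[0,0,-3.0],0,255],[[0,0,-2.2],0,255],[[0,0,-1.4],0,255],[[0,0,-0.5],0,255]]'; python3 -m creep '[[[0,0,0],0,255],[[0,0,0],0,150],[[0,0,0],0,50],[[0,0,0],0,30],[[0,0,0],0,30]]'; python3 -m creep '[[[0,0,4],0,30],[[0,0,4.5],0,0],[[0,0,4.5],0,0],[[0,-2,3],0,0],[[0,-4,0],0,0]]'
```

```text
t: 6.3
eef_pos: [590.2, -34.6, 32.1]
eef_rot: [[0.982, 0.188, -0.002], [0.188, -0.982, 0.0], [-0.002, -0.001, -1.0]]
force: [-16.1, 1.8, 49.1]
grip_width: 0.586
grasp_force: 68.3
t: 6.8
eef_pos: [591.2, -34.7, 33.6]
eef_rot: [[0.982, 0.188, 0.001], [0.188, -0.982, 0.0], [0.001, 0.0, -1.0]]
force: [0.6, -0.7, -0.5]
grip_width: 0.878
grasp_force: 0.0
t: 7.3
eef_pos: [593.9, -91.7, 198.4]
eef_rot: [[0.981, 0.194, 0.009], [0.194, -0.981, 0.001], [0.009, 0.0, -1.0]]
force: [0.7, -1.1, -1.3]
grip_width: 1.002
grasp_force: 0.0
```

```bash
python3 -m creep '[[[0,-4.5,0],-2,0],[[0,-4.5,0],-2,0],[[0,-4.5,0],-2,0],[[0,-4.5,0],-2,0],[[0,-4.5,0],-2,0]]'; python3 -m creep '[[[0,-1.9,-4],-1.1,0],[[0,0,-4.3],0,0],[[0,0,-3],0,0],[[0,0,0],0,0],[[0,0,0],0,0]]'
python3 - <<'E'
from h import *
im,d,X=cloud("wrist"); print(robot.state()["eef_pos"])
[print(*r) for r in rects(X,7,19)]
E
```

```text
t: 7.8
eef_pos: [590.8, -321.4, 193.5]
eef_rot: [[1.0, 0.014, 0.0], [0.014, -1.0, 0.0], [0.0, -0.0, -1.0]]
force: [1.9, 0.7, -0.2]
grip_width: 0.999
grasp_force: 0.0
t: 8.3
eef_pos: [591.2, -338.7, 80.8]
eef_rot: [[1.0, -0.004, -0.0], [-0.004, -1.0, 0.0], [-0.0, -0.0, -1.0]]
force: [-0.3, -0.0, 0.5]
grip_width: 1.0
grasp_force: 0.0
[ 591.95005815 -339.02233014   81.98375915]
[ 725.9 -173.9] [ 5.5 27.7] -69.6 12.6 49 9 434
[ 591.8 -336.8] [84.2 90. ] -0.4 13.2 319 212 10537
[562.1 -99.7] [30. 70.] -17.4 9.1 14 253 1580
[ 537.7 -472.5] [56.2 79.8] -77.5 13.3 491 269 4313
[ 487.4 -327. ] [20.4 83.6] -80.5 12.9 313 326 1792
[ 464.8 -617.2] [25.5 55.8] -12.8 12.9 626 354 1118
[433.1 -55.7] [31.  60.4] -14.7 12.4 14 374 1436
[ 431.3 -186. ] [51.8 53.7] 7.4 13.0 164 382 1569
```

Panel sits at (591.8, −336.8), the tool is within 2 mm. Grip, lift, carry.

```bash
python3 -m creep '[[[0,0.2,-3],0,0],[[0,0,-2.5],0,0],[[0,0,-0.5],0,0],[[0,0,0],0,255],[[0,0,0],0,255]]'; python3 -m creep '[[[0,0,0],0,255],[[0,0,0],0,255],[[0,0,0],0,255],[[0,0,3],0,255],[[0,0,4.5],0,255]]'; python3 -m creep '[[[0,4.5,2],2,255],[[0,4.5,0],2,255],[[0,4.5,0],2,255],[[0,4.5,0],2,255],[[0,4.5,0],2,255]]'; python3 -m creep '[[[0,4.5,0],1.2,255],[[0,3.1,0],0,255],[[0,0,0],0,255],[[0,0,0],0,255],[[0,0,0],0,255]]'
python3 - <<'E'
from h import *
im,d,X=cloud("wrist"); print(robot.state()["eef_pos"])
[print(*r) for r in rects(X,82,125)]
E
```

```text
t: 8.85
eef_pos: [592.2, -337.4, 22.5]
eef_rot: [[1.0, -0.004, 0.003], [-0.004, -1.0, -0.001], [0.003, 0.001, -1.0]]
force: [-0.1, -0.9, 0.2]
grip_width: 0.686
grasp_force: 0.0
t: 9.35
eef_pos: [590.0, -336.0, 95.1]
eef_rot: [[1.0, -0.004, -0.003], [-0.004, -1.0, 0.002], [-0.003, -0.002, -1.0]]
force: [0.1, -1.2, -0.1]
grip_width: 0.584
grasp_force: 62.7
t: 9.85
eef_pos: [591.5, -110.1, 117.0]
eef_rot: [[0.985, 0.171, 0.003], [0.171, -0.985, -0.0], [0.003, 0.001, -1.0]]
force: [0.5, 0.6, -0.2]
grip_width: 0.59
grasp_force: 62.8
t: 10.35
eef_pos: [591.3, -37.2, 116.1]
eef_rot: [[0.982, 0.189, 0.001], [0.189, -0.982, -0.001], [0.001, 0.001, -1.0]]
force: [-0.4, -0.4, -1.1]
grip_width: 0.587
grasp_force: 62.8
[591.22592332 -37.41948375 115.88075263]
[ 725.5 -153.2] [13.3 49.4] 66.5 84.1 594 41 885
[590.9 -36.9] [84.5 90.5] 10.8 106.4 321 243 19606
```

```bash
python3 -m creep '[[[0,0.15,-2.5],0,255],[[0,0,-2.5],0,255],[[0,0,-1.2],0,255],[[0,0,-0.5],0,255],[[0,0,-0.2],0,255]]'; python3 -m creep '[[[0,0,0],0,255],[[0,0,0],0,150],[[0,0,0],0,50],[[0,0,0],0,30],[[0,0,0],0,30]]'; python3 -m creep '[[[0,0,4],0,30],[[0,0,4.5],0,0],[[0,0,4.5],0,0],[[0,-2,2],0,0],[[-3,-3,0],0,0]]'; python3 -m creep '[[[-4,-2,0],-2,0],[[-4,-2,0],-2,0],[[0,-2,0],-2,0],[[0,-2,0],-2,0],[[0,-2,0],-2,0]]'
python3 - <<'E'
from h import *
im,d,X=cloud("wrist"); print(robot.state()["eef_pos"]); cv2.imwrite("pics/w3.png",im)
[print(*r) for r in rects(X,7,19)]
print("stack",*rects(X,30,48),sep="\n")
E
```

```text
t: 10.9
eef_pos: [590.5, -35.2, 46.8]
eef_rot: [[0.982, 0.189, -0.001], [0.189, -0.982, -0.001], [-0.001, 0.0, -1.0]]
force: [-7.7, 0.3, 22.7]
grip_width: 0.586
grasp_force: 65.1
t: 11.4
eef_pos: [591.2, -34.2, 46.5]
eef_rot: [[0.982, 0.19, 0.0], [0.19, -0.982, 0.0], [0.0, 0.0, -1.0]]
force: [-0.2, -0.5, -0.3]
grip_width: 0.883
grasp_force: 0.0
t: 11.9
eef_pos: [565.6, -82.7, 199.8]
eef_rot: [[0.981, 0.194, 0.009], [0.194, -0.981, 0.001], [0.009, 0.001, -1.0]]
force: [-0.4, -1.5, -1.0]
grip_width: 1.002
grasp_force: 0.0
t: 12.4
eef_pos: [480.9, -185.1, 196.6]
eef_rot: [[1.0, 0.015, 0.001], [0.015, -1.0, -0.0], [0.001, 0.0, -1.0]]
force: [0.0, 0.6, 0.6]
grip_width: 1.003
grasp_force: 0.0
[ 480.76001414 -188.91160791  196.6150634 ]
[646.9 -16.3] [12.5 66.3] -79.3 9.1 150 9 673
[587.9 -36.6] [123.1 124.9] -79.4 9.2 210 84 4728
[586.7  16.3] [22.6 43.5] 6.7 9.1 128 77 775
[ 520.  -474.3] [86.7 90.1] 12.8 13.5 582 147 5435
[ 452.2 -332.9] [84.6 90.2] 9.5 13.3 445 203 4371
[ 447.4 -190.7] [83.9 90.1] -2.0 13.2 325 205 4231
[417.6 -28.9] [84.1 90.6] -4.0 12.9 190 224 3866
[ 374.2 -530.1] [86.5 90.9] -67.4 13.4 591 263 3849
[ 298.5 -304. ] [19.7 62. ] 18.2 13.2 405 311 487
stack
(array([627.8,  17.3]), array([15.6, 33.4]), -30.7, np.float64(39.4), 96, 24, 629)
(array([591.2, -34.9]), array([84.7, 89.8]), 11.0, np.float64(37.0), 162, 66, 7811)
```

View pics/w3.png

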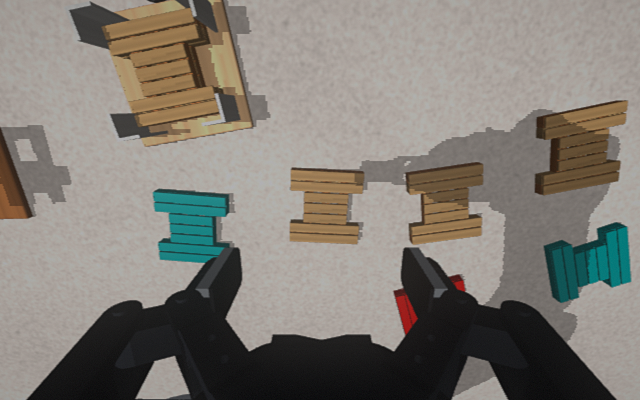

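```bash
python3 -m creep '[[[-3.3,-0.2,-2],-2.9,0],[[0,0,-4.5],0,0],[[0,0,-4.5],0,0],[[0,0,-4],0,0],[[0,0,-2],0,0]]'; python3 -m creep '[[[0,0,-0.4],0,0],[[0,0,0],0,0],[[0,0,0],0,255],[[0,0,0],0,255],[[0,0,0],0,255]]';python3 -m creep '[[[0,0,0],0,255],[[0,0,0],0,255],[[0,0,3],0,255],[[0,0,4.5],0,255],[[0,0,3],0,255]]';python3 -m creep '[[[2.8,3,1],2.5,255],[[2.8,3,0],2.5,255],[[2.8,3,0],2.5,255],[[2.8,3,0],2.5,255],[[3.2,3.5,0],2.9,255]]';python3 -m creep '[[[0,0,0],0,255],[[0,0,0],0,255],[[0,0,0],0,255],[[0,0,0],0,255],[[0,0,0],0,255]]'
python3 - <<'E'
from h import *
im,d,X=cloud("wrist"); print(robot.state()["eef_pos"])
[print(*r) for r in rects(X,90,145)]
E
```

```text
t: 12.95
eef_pos: [447.0, -185.9, 23.3]
eef_rot: [[0.999, -0.034, -0.003], [-0.034, -0.999, 0.001], [-0.003, -0.001, -1.0]]
force: [0.2, -0.4, 0.8]
grip_width: 1.002
grasp_force: 0.0
t: 13.45
eef_pos: [448.8, -186.5, 23.9]
eef_rot: [[0.999, -0.034, 0.002], [-0.034, -0.999, -0.001], [0.002, 0.001, -1.0]]
force: [-1.8, 1.5, 11.2]
grip_width: 0.586
grasp_force: 60.2
t: 13.95
eef_pos: [448.4, -186.4, 130.2]
eef_rot: [[0.999, -0.034, 0.002], [-0.034, -0.999, -0.001], [0.002, 0.001, -1.0]]
force: [0.6, -1.3, -0.8]
grip_width: 0.583
grasp_force: 63.6
t: 14.45
eef_pos: [592.7, -30.6, 138.5]
eef_rot: [[0.982, 0.191, 0.001], [0.191, -0.982, -0.001], [0.001, 0.001, -1.0]]
force: [0.4, -1.0, -0.7]
grip_width: 0.582
grasp_force: 63.6
t: 14.95
eef_pos: [591.6, -32.3, 137.6]
eef_rot: [[0.982, 0.188, 0.0], [0.188, -0.982, -0.0], [0.0, 0.0, -1.0]]
force: [0.0, -0.4, -0.6]
grip_width: 0.579
grasp_force: 63.6
[591.65848061 -32.06690698 137.52410116]
[589.7 -32.3] [84.2 90.9] 10.8 126.7 321 244 19194
```

```bash
python3 -m creep '[[[0.15,-0.3,-2.5],0,255],[[0,0,-2.8],0,255],[[0,0,-1.4],0,255],[[0,0,-0.5],0,255],[[0,0,-0.2],0,255]]'; python3 -m creep '[[[0,0,0],0,255],[[0,0,0],0,150],[[0,0,0],0,50],[[0,0,0],0,30],[[0,0,0],0,30]]'; python3 -m creep '[[[0,0,4],0,30],[[0,0,4.5],0,0],[[0,0,4.5],0,0],[[0,3,2],0,0],[[-4,3,0],0,0]]'; python3 -m creep '[[[-4,2,0],0,0],[[-4,2,0],0,0],[[0,0,0],0,0],[[0,0,0],0,0],[[0,0,0],0,0]]'
python3 - <<'E'
from h import *
im,d,X=cloud("wrist"); print(robot.state()["eef_pos"]); cv2.imwrite("pics/w4.png",im); np.save("w4.npy",X)
print("stack",*rects(X,46,62),sep="\n")
print("hi",*rects(X,122,136,amin=40),sep="\n")
print("hdl",*rects(X,180,196,amin=40),sep="\n")
for q in("stand","picker","jar","weight"):print(q,[(np.round(r["position"]),round(r["p"],2)) for r in robot.place_of("wrist",q)])
E
```

```text
t: 15.5
eef_pos: [593.5, -34.3, 63.2]
eef_rot: [[0.982, 0.19, -0.0], [0.19, -0.982, -0.0], [-0.0, -0.0, -1.0]]
force: [0.1, -0.3, 0.0]
grip_width: 0.583
grasp_force: 63.6
t: 16.0
eef_pos: [593.7, -34.2, 63.7]
eef_rot: [[0.982, 0.19, 0.001], [0.19, -0.982, 0.0], [0.001, 0.0, -1.0]]
force: [-0.0, 0.2, 0.8]
grip_width: 0.882
grasp_force: 0.0
t: 16.5
eef_pos: [558.6, 26.4, 216.9]
eef_rot: [[0.982, 0.188, 0.01], [0.188, -0.982, 0.001], [0.01, 0.001, -1.0]]
force: [0.2, 1.8, 0.0]
grip_width: 1.001
grasp_force: 0.0
t: 17.0
eef_pos: [474.5, 65.5, 213.6]
eef_rot: [[0.982, 0.19, 0.001], [0.19, -0.982, 0.0], [0.001, 0.0, -1.0]]
force: [0.5, -0.0, 0.3]
grip_width: 1.002
grasp_force: 0.0
[474.56538967  65.35958419 213.42606865]
stack
(array([625.1,  13. ]), array([22.7, 25.3]), 10.4, np.float64(58.2), 405, 33, 376)
(array([640.6, -67.5]), array([23.5, 25.9]), 12.8, np.float64(56.9), 505, 35, 537)
(array([592.3, -34.7]), array([84.9, 89.8]), 11.0, np.float64(51.4), 445, 84, 7148)
(array([517.2, 381.2]), array([18.9, 66.1]), -10.2, np.float64(53.0), 8, 80, 953)
(array([557.1, -83.4]), array([23.1, 24.5]), 11.5, np.float64(56.9), 488, 137, 350)
hi
(array([485.4, 218.9]), array([55.6, 92.2]), 2.2, np.float64(127.3), 132, 151, 5362)
(array([441.3, 231.3]), array([ 6. , 10.7]), -53.6, np.float64(126.4), 113, 210, 91)
hdl
(array([472.5, 217.7]), array([22.7, 23.3]), -88.7, np.float64(186.7), 64, 201, 1744)
stand [(array([148., 196.]), 0.9)]
picker [(array([180., 132.]), 0.64)]
jar [(array([77., 27.]), 0.9)]
weight []
```

View pics/w4.png

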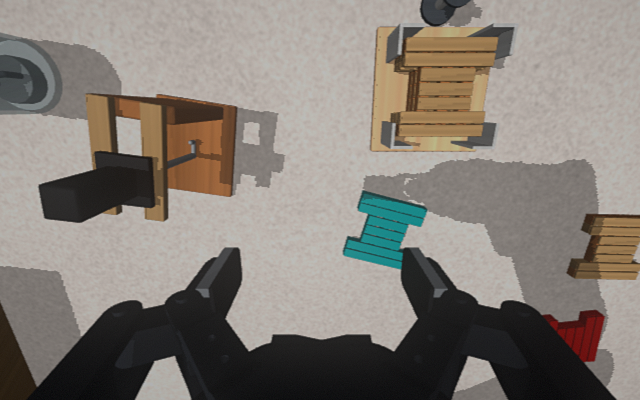

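```bash
python3 -m creep '[[[0,3,4],-2,0],[[-0.4,4.5,0],-2,0],[[-0.4,4.5,0],-2,0],[[-0.4,4.5,0],-2,0],[[-0.4,4.5,0],-1,0]]'; python3 -m creep '[[[-0.4,4.5,0],0,0],[[-0.4,4.5,0],0,0],[[-0.3,4.5,0],0,0],[[0,0,0],0,0],[[0,0,0],0,0]]'
python3 - <<'E'
from h import *
im,d,X=cloud("wrist"); print(robot.state()["eef_pos"]); np.save("w5.npy",X)
c=robot.calibration("wrist")
j=rects(X,122,136,amin=40);print(*j,sep="\n")
for q in("jar","weight"):print(q,[(np.round(r["position"]),round(r["p"],2)) for r in robot.place_of("wrist",q)])
f,cx,cy=K(c);p=np.array(c["R"])@np.array([525,412,60])+np.array(c["t"]);u,v=int(cx+f*p[0]/p[2]),int(cy+f*p[1]/p[2]);print(u,v)
a=im[max(0,v-75):v+75,max(0,u-100):u+100];cv2.imwrite("pics/w5.png",cv2.resize(a,None,fx=4,fy=4,interpolation=2))
E
```

```text
t: 17.75
eef_pos: [457.5, 277.4, 253.3]
eef_rot: [[0.999, 0.032, 0.0], [0.032, -0.999, 0.0], [0.0, -0.0, -1.0]]
force: [1.7, 0.0, -0.8]
grip_width: 1.004
grasp_force: 0.0
t: 18.25
eef_pos: [446.3, 411.5, 252.4]
eef_rot: [[0.999, 0.036, -0.001], [0.036, -0.999, -0.001], [-0.001, 0.001, -1.0]]
force: [0.4, -0.8, 0.6]
grip_width: 0.999
grasp_force: 0.0
[446.88098282 410.03093274 252.69446072]
(array([522.6, 412.7]), array([78.7, 79. ]), 1.4, np.float64(128.9), 323, 106, 1601)
(array([485.3, 219.2]), array([55.6, 91.7]), 2.1, np.float64(127.7), 530, 156, 4201)
(array([245.1, 581.9]), array([ 2.1, 25.9]), -77.5, np.float64(132.2), 166, 360, 99)
(array([210.1, 756.5]), array([ 4.2, 68.9]), -77.4, np.float64(128.9), 23, 377, 443)
jar [(array([111., 323.]), 0.97)]
weight []
321 108
```

View pics/w5.png

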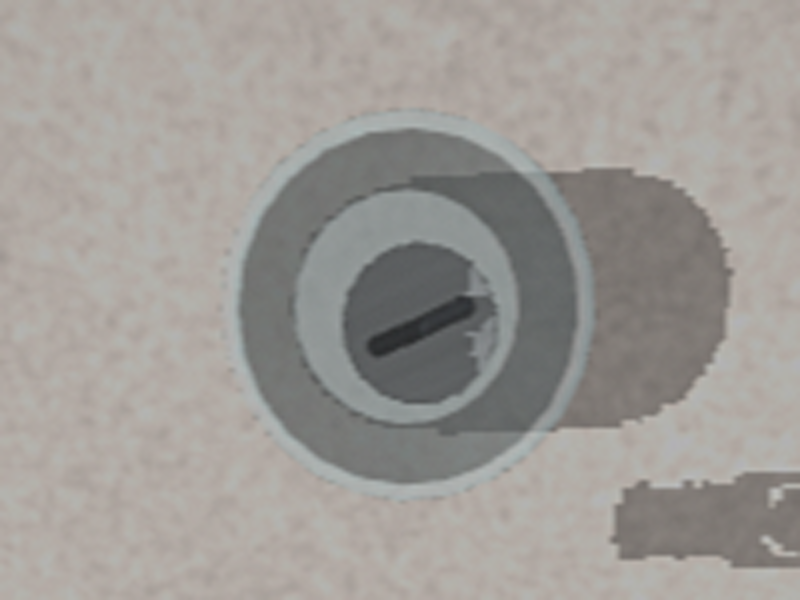

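Run:
```python
from h import *
X=np.load("w5.npy")
im=cv2.resize(cv2.imread("pics/w5.png"),(200,150),interpolation=cv2.INTER_AREA).mean(2)
o=lambda u,v:(33+v/4,221+u/4)
a,b=px("wrist",o(378,347),40),px("wrist",o(465,305),40);d=px("wrist",o(419,323),23);j=px("wrist",o(412,305),130)
print(a,b,(a+b)/2,np.degrees(np.arctan2(*(b-a)[1::-1])),"disc",d,"jar",j, "floorring",px("wrist",o(406,306),5))
m=np.zeros((400,640),bool); m[33:183,221:421]=im<65
k=m&(X[...,2]>25)&(X[...,2]<60); p=X[k];print("wire pts",k.sum(),m.sum(),np.median(X[m],0))
if k.sum()>10:
    e=cv2.PCACompute(p[:,:2].astype(np.float32),mean=None);print(e[0],np.degrees(np.arctan2(e[1][0,1],e[1][0,0])),p[:,2].max()); q=(p[:,:2]-e[0])@e[1][0];print(q.min(),q.max())
q=X[(X[...,2]>16)&(X[...,2]<28)&(np.hypot(X[...,0]-522,X[...,1]-412)<34)];print("disc",len(q),cv2.minEnclosingCircle(q[:,:2].astype(np.float32)))
r=X[(X[...,2]>124)&(X[...,2]<134)&(np.hypot(X[...,0]-522,X[...,1]-412)<44)];print("rim",cv2.fitEllipse(r[:,:2].astype(np.float32)),r[:,:2].min(0),r[:,:2].max(0))
h=np.load("w4.npy");h=h[(h[...,2]>120)&(h[...,2]<136)&(h[...,1]>150)];print("stand",h.min(0),h.max(0))
```

```text
[512.88573531 417.78961427  40.        ] [525.42694174 392.87797978  40.        ] [519.15633853 405.33379703  40.        ] -63.27805090144528 disc [519.70357986 405.69893331  23.        ] jar [525.21175014 409.37499591 130.        ] floorring [524.46427822 409.70757972   5.        ]
wire pts 140 143 [518.38137811 408.6505886   45.6168899 ]
[[518.1185  408.99188]] 115.90381 52.511685502676535
-15.950976360025996 15.90980258967519
disc 1071 ((518.3775634765625, 407.95855712890625), 23.819564819335938)
rim ((522.44482421875, 412.7353515625), (75.02796173095703, 75.09085083007812), 164.97476196289062) [483.09152007 373.28926072] [562.10261854 452.09883311]
stand [438.74652573 189.66312252 120.01250426] [532.38962392 248.25300345 135.97761688]
```

Run:
```python
from h import *
c0=robot.calibration("wrist"); print(robot.state()["eef_pos"],-np.array(c0["R"]).T@np.array(c0["t"]))
im,d,X=cloud("wrist");c=robot.calibration("wrist"); print(robot.state()["eef_pos"],-np.array(c["R"]).T@np.array(c["t"]))
print(rects(X,122,136,amin=800))
g=np.hypot(X[...,0]-522,X[...,1]-412)
q=X[(X[...,2]>16)&(X[...,2]<28)&(g<34)];print("disc",cv2.minEnclosingCircle(q[:,:2].astype(np.float32)))
k=(im.mean(2)<65)&(g<34)&(X[...,2]>25)&(X[...,2]<60);p=X[k]
e=cv2.PCACompute(p[:,:2].astype(np.float32),mean=None);print(e[0],np.degrees(np.arctan2(e[1][0,1],e[1][0,0])))
```

```text
[447.33999755 409.14854439 253.22885205] [525.96214134 412.48032391 376.12780827]
[447.33979409 409.20961686 253.37993732] [525.94507949 412.48330415 376.31534883]
[(array([522.4, 412.8]), array([78.7, 79. ]), 68.0, np.float64(128.9), 320, 108, 1566), (array([485.1, 219.1]), array([56. , 92.2]), 2.4, np.float64(127.7), 527, 156, 4120)]
disc ((518.3507690429688, 407.8220520019531), 23.866464614868164)
[[518.3734  408.41507]] 115.61207
```

Run:
```python
from h import *
print(np.round(robot.state()["q"],1))
h=np.load("w4.npy")
for z0,z1 in((131,137),(150,180),(184,194)):
    m=(h[...,2]>z0)&(h[...,2]<z1)&(h[...,1]>150)&(h[...,1]<260)&(abs(h[...,0]-480)<60); q=h[m]; print(z0,len(q),q.min(0),q.max(0),np.median(q,0))
```

```text
[ -46.2   26.9   -1.1   93.     0.6   60.2 -135.6]
131 1493 [451.93297371 196.88488623 131.00880642] [493.40533233 238.86758774 136.98490687] [482.53768097 207.52847909 133.08403439]
150 1616 [461.90516193 205.38106383 150.05413457] [484.19227872 228.39978175 179.99584066] [478.19372355 207.61735305 166.89101539]
184 1490 [461.17834527 205.89383017 184.00884718] [484.10428085 229.44233477 189.00483591] [473.43265823 216.55569083 186.90195758]
```

```bash
python3 -m creep '[[[0.5,-3.9,0],0,0],[[0.5,-3.9,0],0,0],[[0.5,-3.9,0],0,0],[[0.5,-3.9,0],0,0],[[0.5,-3.5,0],0,0]]'; python3 -m creep '[[[0,0,-2],0,0],[[0,0,-2],0,0],[[0,0,0],0,0],[[0,0,0],0,0],[[0,0,0],0,0]]'
```

```text
t: 18.95
eef_pos: [471.7, 216.6, 253.7]
eef_rot: [[0.999, 0.032, 0.001], [0.032, -0.999, -0.0], [0.001, 0.0, -1.0]]
force: [1.9, 0.1, -0.8]
grip_width: 0.996
grasp_force: 0.0
t: 19.45
eef_pos: [472.0, 219.9, 214.3]
eef_rot: [[0.999, 0.034, 0.001], [0.034, -0.999, 0.001], [0.001, -0.001, -1.0]]
force: [0.2, 0.1, 0.8]
grip_width: 1.004
grasp_force: 0.0
```

```bash
python3 -m creep '[[[0.05,-0.2,-2],0,0],[[0,0,-2],0,0],[[0,0,-0.8],0,0],[[0,0,0],0,0],[[0,0,0],0,120]]'; python3 -m creep '[[[0,0,0],0,255],[[0,0,0],0,255],[[0,0,0],0,255],[[0,0,0],0,255],[[0,0,0],0,255]]'; python3 -m creep '[[[0,0,0],0,255],[[0,0,0],0,255],[[0,0,1],0,255],[[0,0,3],0,255],[[0,0,3],0,255]]'; python3 -m creep '[[[0,0,3],0,255],[[0,0,3],0,255],[[0,0,3],0,255],[[0,0,1],0,255],[[0,0,0],0,255]]'
```

```text
t: 19.95
eef_pos: [472.5, 218.1, 166.1]
eef_rot: [[0.999, 0.034, 0.001], [0.034, -0.999, 0.0], [0.001, -0.0, -1.0]]
force: [0.7, -0.4, 1.1]
grip_width: 0.857
grasp_force: 0.0
t: 20.45
eef_pos: [472.3, 218.0, 165.8]
eef_rot: [[0.999, 0.034, 0.001], [0.034, -0.999, 0.001], [0.001, -0.001, -1.0]]
force: [-1.0, -0.8, 6.8]
grip_width: 0.256
grasp_force: 58.6
t: 20.95
eef_pos: [471.5, 217.5, 236.2]
eef_rot: [[0.999, 0.034, -0.002], [0.034, -0.999, -0.001], [-0.002, 0.001, -1.0]]
force: [0.1, 0.3, -0.8]
grip_width: 0.251
grasp_force: 58.5
t: 21.45
eef_pos: [472.4, 218.0, 336.6]
eef_rot: [[0.999, 0.034, 0.002], [0.034, -0.999, 0.001], [0.002, -0.001, -1.0]]
force: [-0.9, 0.4, -1.9]
grip_width: 0.252
grasp_force: 58.5
```

```bash
python3 -m creep '[[[0.29,0.84,0],8.5,255],[[0.29,0.84,0],8.5,255],[[0.29,0.84,0],8.5,255],[[0.29,0.84,0],8.5,255],[[0.29,0.84,0],8.5,255]]'; python3 -m creep '[[[0.29,0.84,0],8.5,255],[[0.29,0.84,0],8.5,255],[[0.29,0.84,0],8.5,255],[[0.29,0.84,0],8.5,255],[[0.29,0.84,0],8.5,255]]'; python3 -m creep '[[[0.29,0.84,0],8.5,255],[[0.29,0.84,0],8.5,255],[[0.29,0.84,0],8.5,255],[[0.29,0.84,0],8.5,255],[[0.29,0.84,0],8.5,255]]'; python3 -m creep '[[[0.29,0.84,0],8.5,255],[[0.29,0.84,0],8.5,255],[[0.29,0.84,0],8.5,255],[[0.29,0.84,0],8.5,255],[[0.29,0.84,0],8.5,255]]'; python3 -m creep '[[[0.29,0.84,0],8.5,255],[[0.29,0.84,0],8.5,255],[[0.29,0.84,0],8.5,255],[[0.29,0.84,0],8.25,255],[[0,0,0],0,255]]';  python3 -m creep '[[[0,0,0],0,255],[[0,0,0],0,255],[[0,0,0],0,255],[[0,0,0],0,255],[[0,0,0],0,255]]'
python3 - <<'E'
from h import *
s=robot.state();print(s["eef_pos"],np.degrees(np.arctan2(s["eef_rot"][1][0],s["eef_rot"][0][0])),np.round(s["q"],1))
im,d,X=cloud("wrist"); cv2.imwrite("pics/w6.png",im);np.save("w6.npy",X)
j=rects(X,122,136,amin=400);print(*j,sep="\n")
for q in("hook","weight"):print(q,[(np.round(r["position"]),round(r["p"],2)) for r in robot.place_of("wrist",q)])
E
```

```text
t: 21.95
eef_pos: [486.0, 259.8, 333.3]
eef_rot: [[0.709, 0.705, -0.003], [0.705, -0.709, -0.002], [-0.003, -0.001, -1.0]]
force: [-1.3, 0.3, -0.7]
grip_width: 0.244
grasp_force: 58.4
t: 22.45
eef_pos: [500.5, 301.8, 333.2]
eef_rot: [[0.047, 0.999, -0.003], [0.999, -0.047, -0.002], [-0.002, -0.003, -1.0]]
force: [-0.5, -0.9, -0.2]
grip_width: 0.249
grasp_force: 58.4
t: 22.95
eef_pos: [515.1, 343.7, 333.1]
eef_rot: [[-0.641, 0.768, -0.003], [0.768, 0.641, -0.002], [0.001, -0.003, -1.0]]
force: [0.5, -0.4, -1.5]
grip_width: 0.249
grasp_force: 58.4
t: 23.45
eef_pos: [529.7, 385.8, 333.1]
eef_rot: [[-0.991, 0.133, -0.003], [0.133, 0.991, -0.002], [0.002, -0.002, -1.0]]
force: [-0.0, -0.0, -0.3]
grip_width: 0.25
grasp_force: 58.4
t: 23.95
eef_pos: [541.2, 420.0, 332.7]
eef_rot: [[-0.899, -0.437, -0.003], [-0.437, 0.899, -0.001], [0.003, 0.001, -1.0]]
force: [-0.2, -0.2, -1.6]
grip_width: 0.252
grasp_force: 58.6
t: 24.45
eef_pos: [541.6, 419.3, 335.5]
eef_rot: [[-0.901, -0.433, 0.0], [-0.433, 0.901, -0.0], [-0.0, -0.0, -1.0]]
force: [-0.2, 0.4, -1.9]
grip_width: 0.25
grasp_force: 58.6
[541.61375996 419.29092797 335.47274898] -154.3333653048006 [-18.7  35.7 -44.6  71.5  24.5  82.2  54.6]
(array([486.1, 201.1]), array([17.3, 91.2]), 2.5, np.float64(127.4), 160, 41, 1571)
(array([484.4, 239.1]), array([16.8, 91.8]), 2.1, np.float64(127.3), 195, 55, 1534)
hook [(array([181., 320.]), 0.93)]
weight [(array([141., 322.]), 0.93)]
```

View pics/w6.png

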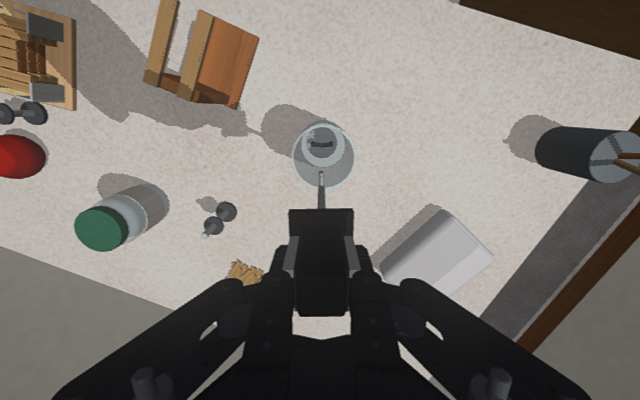

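Run:
```python
from h import *
X=np.load("w6.npy"); g=np.hypot(X[...,0]-541.6,X[...,1]-419.3)
for z0,z1 in((172,186),(186,196),(196,230),(230,280),(290,305)):
    q=X[(X[...,2]>z0)&(X[...,2]<z1)&(g<60)]
    if len(q): print(z0,len(q),q.min(0).round(1),q.max(0).round(1),np.median(q,0).round(1))
im=cv2.imread("pics/w6.png")
g=np.hypot(X[...,0]-522,X[...,1]-412)
k=(im.mean(2)<75)&(g<32)&(X[...,2]>25)&(X[...,2]<60);p=X[k]
e=cv2.PCACompute(p[:,:2].astype(np.float32),mean=None);print(len(p),e[0],np.degrees(np.arctan2(e[1][0,1],e[1][0,0])),p[:,2].max())
```

```text
172 49 [526.2 410.8 181.8] [542.1 421.7 185.3] [535.6 416.6 183.7]
186 41 [526.1 410.9 186. ] [541.9 423.3 195.6] [529.9 414.6 190.6]
196 85 [538.9 416.8 196. ] [543.8 423.2 229.9] [540.1 419.1 214.4]
230 67 [539.1 416.9 230.1] [542.6 422.4 252.8] [540.  418.8 241.9]
290 1440 [516.1 394.1 296.7] [548.2 436.5 304.8] [529.7 413.7 302.7]
90 [[517.6906 408.5863]] 116.45289 52.527889819331506
```

```bash
python3 -m creep '[[[0,0,-3],0,255],[[0,0,-3],0,255],[[0,0,-3],0,255],[[0,0,-2],0,255],[[0,0,-1],0,255]]'; python3 -m creep '[[[0,0,-1],0,255],[[0,0,-1],0,255],[[0,0,-0.5],0,255],[[0,0,0],0,255],[[0,0,0],0,255]]'; python3 -m creep '[[[0,0,-0.3],0,255],[[0,0,-0.2],0,255],[[0,0,0],0,255],[[0,0,0],0,255],[[0,0,0],0,255]]'
```

```text
t: 25.1
eef_pos: [541.3, 418.6, 213.2]
eef_rot: [[-0.901, -0.434, -0.002], [-0.434, 0.901, -0.002], [0.003, -0.001, -1.0]]
force: [0.4, -0.3, 0.5]
grip_width: 0.248
grasp_force: 58.7
t: 25.6
eef_pos: [541.8, 419.7, 190.9]
eef_rot: [[-0.901, -0.434, 0.001], [-0.434, 0.901, 0.001], [-0.001, 0.0, -1.0]]
force: [0.5, 0.8, -1.4]
grip_width: 0.25
grasp_force: 58.7
t: 26.1
eef_pos: [541.7, 419.5, 185.4]
eef_rot: [[-0.901, -0.434, 0.0], [-0.434, 0.901, 0.0], [-0.0, 0.0, -1.0]]
force: [0.3, 0.4, -0.3]
grip_width: 0.25
grasp_force: 58.7
```

```bash
python3 -m creep '[[[-0.4,-0.2,0],0,255],[[-0.4,-0.2,0],0,255],[[-0.4,-0.2,0],0,255],[[-0.4,-0.18,0],0,255],[[0,0,0],0,255]]'; python3 -m creep '[[[0,0,0],0,255],[[0,0,0.4],0,255],[[0,0,0.4],0,255],[[0,0,0.4],0,255],[[0,0,0.4],0,255]]'; python3 -m creep '[[[0,0,0.4],0,255],[[0,0,0.4],0,255],[[0,0,0],0,255],[[0,0,0],0,255],[[0,0,0],0,255]]'
python3 - <<'E'
from h import *
s=robot.state();print(s["eef_pos"],s["force"])
im,d,X=cloud("wrist"); cv2.imwrite("pics/w7.png",cv2.resize(im[60:260,220:420],None,fx=3,fy=3,interpolation=2))
E
```

```text
t: 26.6
eef_pos: [525.0, 411.4, 185.5]
eef_rot: [[-0.901, -0.434, -0.0], [-0.434, 0.901, -0.0], [0.0, -0.0, -1.0]]
force: [0.4, -0.3, -1.4]
grip_width: 0.252
grasp_force: 58.7
t: 27.1
eef_pos: [525.6, 411.5, 201.5]
eef_rot: [[-0.901, -0.434, -0.0], [-0.434, 0.901, -0.0], [0.0, -0.0, -1.0]]
force: [-0.5, -0.3, -3.8]
grip_width: 0.252
grasp_force: 58.5
t: 27.6
eef_pos: [525.6, 411.5, 209.1]
eef_rot: [[-0.901, -0.434, -0.0], [-0.434, 0.901, -0.0], [0.0, -0.0, -1.0]]
force: [0.3, -0.6, -3.7]
grip_width: 0.254
grasp_force: 58.5
[525.56756363 411.51655214 209.05705224] [ 0.33278805 -0.57321144 -3.69670347]
```

View pics/w7.png

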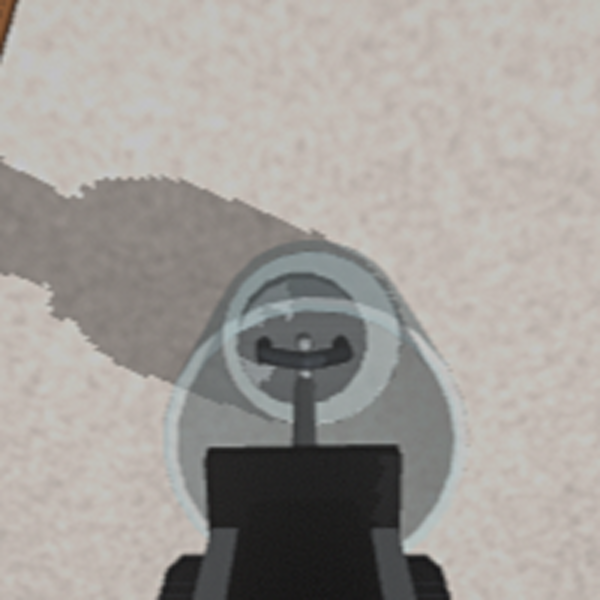

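```bash
python3 -m creep '[[[0.1,0.1,0.4],0,255],[[0.1,0.1,0.8],0,255],[[0.1,0.1,1.0],0,255],[[0.1,0.1,1.0],0,255],[[0,0,1.2],0,255]]'; python3 -m creep '[[[0,0,1.2],0,255],[[0,0,1.2],0,255],[[0,0,1.2],0,255],[[0,0,1.2],0,255],[[0,0,1.2],0,255]]'; python3 -m creep '[[[0,0,1.2],0,255],[[0,0,1.2],0,255],[[0,0,1],0,255],[[0,0,0.6],0,255],[[0,0,0.3],0,255]]'; python3 -m creep '[[[0,0,0],0,255],[[0,0,0],0,255],[[0,0,0],0,255],[[0,0,0],0,255],[[0,0,0],0,255]]'
```

```text
t: 28.15
eef_pos: [529.7, 415.9, 254.4]
eef_rot: [[-0.901, -0.434, 0.0], [-0.434, 0.901, 0.0], [-0.0, 0.0, -1.0]]
force: [0.1, 0.2, -3.3]
grip_width: 0.248
grasp_force: 58.5
t: 28.65
eef_pos: [529.6, 415.6, 314.4]
eef_rot: [[-0.901, -0.434, 0.0], [-0.434, 0.901, 0.0], [-0.0, -0.0, -1.0]]
force: [-1.0, -0.8, -3.9]
grip_width: 0.25
grasp_force: 58.5
t: 29.15
eef_pos: [529.7, 415.8, 356.9]
eef_rot: [[-0.901, -0.434, 0.0], [-0.434, 0.901, 0.0], [-0.001, 0.0, -1.0]]
force: [0.0, -0.4, -4.2]
grip_width: 0.252
grasp_force: 58.6
t: 29.65
eef_pos: [529.6, 415.6, 356.0]
eef_rot: [[-0.901, -0.434, -0.0], [-0.434, 0.901, -0.0], [0.0, -0.0, -1.0]]
force: [2.0, 1.4, -4.2]
grip_width: 0.25
grasp_force: 58.6
```

```bash
python3 -m creep '[[[0.1,-0.5,0],0,255],[[0.15,-1,0],0,255],[[0.2,-1.5,0],0,255],[[0.3,-2,0],0,255],[[0.35,-2.2,0],0,255]]'; python3 -m creep '[[[0.35,-2.2,0],0,255],[[0.35,-2.2,0],0,255],[[0.35,-2.2,0],0,255],[[0.35,-2.2,0],0,255],[[0.35,-2.2,0],0,255]]'; python3 -m creep '[[[0.35,-2.2,0],0,255],[[0.35,-2.2,0],0,255],[[0.35,-2.2,0],0,255],[[0.35,-2.2,0],0,255],[[0.35,-2.2,0],0,255]]'; python3 -m creep '[[[0.35,-2.2,0],0,255],[[0.35,-2.2,0],0,255],[[0.35,-2.2,0],0,255],[[0.35,-2.2,0],0,255],[[0.35,-2.1,0],0,255]]'; python3 -m creep '[[[0.2,-1.8,0],0,255],[[0.2,-1.3,0],0,255],[[0.1,-0.9,0],0,255],[[0.1,-0.4,0],0,255],[[0.05,-0.2,0],0,255]]'; python3 -m creep '[[[0,0,0],0,255],[[0,0,0],0,255],[[0,0,0],0,255],[[0,0,0],0,255],[[0,0,0],0,255]]'
python3 - <<'E'
from h import *
s=robot.state();print(s["eef_pos"],np.round(s["q"],1))
im,d,X=cloud("wrist"); cv2.imwrite("pics/w8.png",im); np.save("w8.npy",X)
[print(*r) for r in rects(X,40,66,amin=60)]
print("w",[(r) for r in rects(X,170,195,amin=60)])
E
```

```text
t: 30.15
eef_pos: [540.8, 341.8, 356.3]
eef_rot: [[-0.901, -0.433, 0.0], [-0.433, 0.901, -0.0], [0.0, -0.001, -1.0]]
force: [0.8, -0.9, -3.6]
grip_width: 0.248
grasp_force: 58.6
t: 30.65
eef_pos: [558.3, 231.0, 356.5]
eef_rot: [[-0.902, -0.432, 0.001], [-0.432, 0.902, -0.001], [-0.0, -0.001, -1.0]]
force: [-0.2, -0.2, -3.8]
grip_width: 0.256
grasp_force: 58.6
t: 31.15
eef_pos: [575.5, 121.1, 356.5]
eef_rot: [[-0.902, -0.432, 0.0], [-0.432, 0.902, -0.001], [0.0, -0.001, -1.0]]
force: [0.4, 0.4, -3.6]
grip_width: 0.247
grasp_force: 58.6
t: 31.65
eef_pos: [592.7, 11.9, 356.5]
eef_rot: [[-0.902, -0.432, 0.0], [-0.432, 0.902, -0.001], [0.0, -0.001, -1.0]]
force: [-0.3, -0.3, -3.2]
grip_width: 0.248
grasp_force: 58.6
t: 32.15
eef_pos: [599.6, -31.3, 356.4]
eef_rot: [[-0.901, -0.434, 0.0], [-0.434, 0.901, 0.0], [-0.0, 0.0, -1.0]]
force: [-0.1, 0.4, -4.0]
grip_width: 0.25
grasp_force: 58.7
t: 32.65
eef_pos: [599.6, -31.1, 356.3]
eef_rot: [[-0.901, -0.434, 0.0], [-0.434, 0.901, 0.0], [-0.0, -0.0, -1.0]]
force: [0.1, 0.5, -4.2]
grip_width: 0.251
grasp_force: 58.7
[599.62842719 -31.06928647 356.3205396 ] [ 26.7  27.  -45.8  83.1  19.5  78.   95.7]
[574.  -37.3] [53.1 83.6] -79.1 51.2 325 137 1279
[538.9   6.7] [ 5.9 24.2] 19.1 58.5 360 134 66
[630.4 -61.4] [15.5 25. ] 15.1 51.3 295 168 152
[650.1 -66.4] [10.  23.3] 77.9 57.7 287 179 80
[525.1 189. ] [ 2.9 13. ] 0.3 53.5 467 178 77
[625.9  21.1] [14.6 29.2] -24.1 57.2 342 189 98
[ 728.6 -154.5] [16.4 51.6] 66.6 53.5 219 196 181
[670.5 -20. ] [22.4 28.1] -63.9 51.3 308 201 187
[ 764.5 -170.7] [30.1 58.1] 66.0 53.9 198 215 380
[522.9 391.1] [37.9 79. ] 2.0 53.2 563 224 634
[742.4 -33.3] [21.8 39.8] 27.1 55.2 283 233 221
[717.9 169.5] [16.4 58.7] -61.1 52.9 391 267 243
[699.7 308.7] [27.2 29.1] -23.8 64.7 468 292 170
[664.9 648.6] [ 80.  143.8] 42.5 47.9 622 335 1694
w [(array([591.5, -34.9]), array([45.6, 46.5]), -65.2, np.float64(182.9), 320, 170, 1173)]
```

View pics/w8.png

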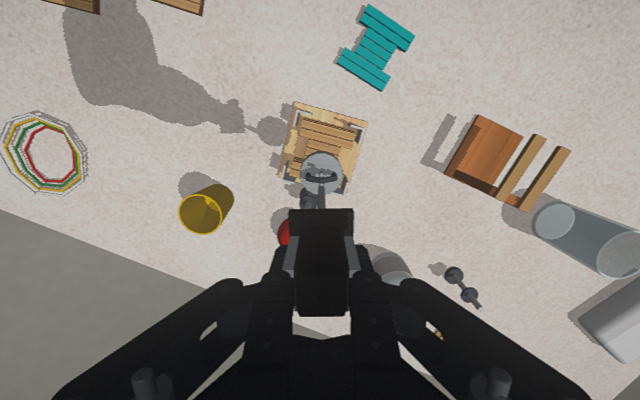

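```bash
python3 -m creep '[[[0,0,-1],0,255],[[0,0,-2],0,255],[[0,0,-2],0,255],[[0,0,-2],0,255],[[0,0,-1.5],0,255]]'; python3 -m creep '[[[0,0,-1],0,255],[[0,0,-0.7],0,255],[[0,0,-0.4],0,255],[[0,0,-0.2],0,255],[[0,0,-0.1],0,255]]'; python3 -m creep '[[[0,0,-0.1],0,255],[[0,0,-0.1],0,255],[[0,0,-0.1],0,255],[[0,0,-0.1],0,255],[[0,0,-0.1],0,255]]'; python3 -m creep '[[[0,0,0],0,255],[[0,0,0],0,255],[[0,0,0],0,255],[[0,0,0],0,255],[[0,0,0],0,255]]'
```

```text
t: 33.2
eef_pos: [599.0, -31.6, 269.3]
eef_rot: [[-0.901, -0.434, -0.002], [-0.434, 0.901, -0.0], [0.001, 0.001, -1.0]]
force: [-0.4, 0.8, -4.3]
grip_width: 0.243
grasp_force: 58.7
t: 33.7
eef_pos: [599.9, -31.3, 247.6]
eef_rot: [[-0.901, -0.434, 0.001], [-0.434, 0.901, -0.0], [-0.001, -0.0, -1.0]]
force: [0.2, 0.3, -3.6]
grip_width: 0.253
grasp_force: 58.6
t: 34.2
eef_pos: [599.8, -31.4, 242.4]
eef_rot: [[-0.901, -0.434, 0.001], [-0.434, 0.901, -0.0], [-0.0, -0.0, -1.0]]
force: [0.0, 0.4, -1.2]
grip_width: 0.248
grasp_force: 59.0
t: 34.7
eef_pos: [599.7, -31.4, 242.4]
eef_rot: [[-0.901, -0.434, 0.0], [-0.434, 0.901, -0.0], [-0.0, -0.0, -1.0]]
force: [-0.2, -0.2, -1.7]
grip_width: 0.246
grasp_force: 59.0
```

```bash
python3 -m creep '[[[0,0,-0.4],0,255],[[0,0,-0.4],0,255],[[0,0,-0.3],0,255],[[0,0,0],0,255],[[0,0,0],0,255]]'; python3 -m creep '[[[0.36,0.17,0],0,255],[[0.36,0.17,0],0,255],[[0.36,0.17,0],0,255],[[0.36,0.17,0],0,255],[[0.36,0.17,0],0,255]]'; python3 -m creep '[[[0.36,0.17,0],0,255],[[0,0,0],0,255],[[0,0,0.5],0,255],[[0,0,1],0,255],[[0,0,2],0,255]]'
python3 - <<'E'
from h import *
s=robot.state();print(s["eef_pos"])
im,d,X=cloud("wrist"); cv2.imwrite("pics/w9.png",cv2.resize(im[20:260,180:460],None,fx=2.5,fy=2.5,interpolation=2))
[print(*r) for r in rects(X,60,76,amin=60)]
E
```

```text
t: 35.2
eef_pos: [599.6, -31.3, 231.2]
eef_rot: [[-0.901, -0.434, -0.0], [-0.434, 0.901, 0.0], [0.0, 0.0, -1.0]]
force: [-0.3, 0.4, -1.1]
grip_width: 0.253
grasp_force: 59.0
t: 35.7
eef_pos: [618.0, -22.6, 231.3]
eef_rot: [[-0.901, -0.434, 0.0], [-0.434, 0.901, 0.0], [-0.0, 0.0, -1.0]]
force: [0.5, 0.3, -2.5]
grip_width: 0.251
grasp_force: 59.0
t: 36.2
eef_pos: [620.6, -21.5, 266.3]
eef_rot: [[-0.901, -0.434, -0.002], [-0.434, 0.901, -0.0], [0.002, 0.001, -1.0]]
force: [-0.4, 1.0, -0.5]
grip_width: 0.251
grasp_force: 58.9
[620.5866143  -21.5044766  266.26865825]
[592.4 -35. ] [46.4 46.8] 27.2 69.3 321 149 1155
[526.4 190.4] [ 6.1 14.9] 23.5 67.6 513 181 100
[ 729.2 -153.7] [19.2 56.8] 63.6 68.2 189 206 261
[ 764.4 -171.5] [31.2 60.2] 62.9 68.3 160 228 496
[538.7 386.9] [19.7 66.7] 31.5 67.2 627 249 547
[700.1 309.1] [28.8 29.5] -18.5 64.9 503 320 313
```

View pics/w9.png

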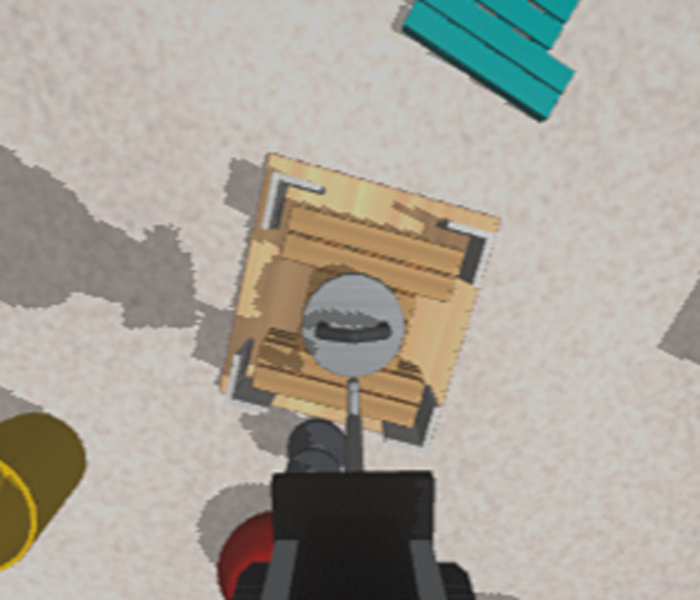

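```bash
python3 -m creep '[[[0,0,2],-8.5,255],[[0,0,2],-8.5,255],[[0,0,2],-8.5,255],[[-0.6,1,1],-8.5,255],[[-0.6,1,0],-8.5,255]]'; python3 -m creep '[[[-0.6,1,0],-8.5,255],[[-0.6,1,0],-8.5,255],[[-0.6,1,0],-8.5,255],[[-0.6,1,0],-8.5,255],[[-0.6,1,0],-8.5,255]]'; python3 -m creep '[[[-0.8,1.2,0],-8.5,255],[[-0.8,1.2,0],-8.5,255],[[-0.8,1.2,0],-8.5,255],[[-0.8,1.2,0],-8.5,255],[[-0.8,1.2,0],-8.5,255]]'; python3 -m creep '[[[-0.8,1.3,0],-8.5,255],[[-0.8,1.3,0],-8.5,255],[[-0.8,1.3,0],-8.5,255],[[-0.8,1.3,0],-8.5,255],[[-0.8,1.3,0],-8.5,255]]'; python3 -m creep '[[[-0.8,1.3,0],-8.5,255],[[-0.8,1.3,0],-8.5,255],[[-0.8,1.3,0],-8.5,255],[[0,0,0],-8.25,255],[[0,0,0],0,255]]'; python3 -m creep '[[[0,0,0],0,255],[[0,0,0],0,255],[[0,0,0],0,255],[[0,0,0],0,255],[[0,0,0],0,255]]'
```

```text
t: 36.75
eef_pos: [609.8, -0.8, 338.8]
eef_rot: [[-0.955, 0.295, 0.004], [0.295, 0.955, 0.0], [-0.004, 0.002, -1.0]]
force: [0.8, 0.1, -1.0]
grip_width: 0.253
grasp_force: 59.1
t: 37.25
eef_pos: [578.9, 49.4, 337.1]
eef_rot: [[-0.506, 0.863, 0.001], [0.863, 0.506, 0.0], [-0.0, 0.001, -1.0]]
force: [0.0, -0.2, -0.5]
grip_width: 0.251
grasp_force: 59.0
t: 37.75
eef_pos: [538.8, 109.5, 337.1]
eef_rot: [[0.21, 0.978, 0.001], [0.978, -0.21, 0.001], [0.001, 0.001, -1.0]]
force: [0.3, -0.0, -1.6]
grip_width: 0.25
grasp_force: 59.0
t: 38.25
eef_pos: [498.8, 174.5, 337.1]
eef_rot: [[0.815, 0.579, 0.001], [0.579, -0.815, 0.001], [0.001, -0.0, -1.0]]
force: [1.1, -0.7, -1.4]
grip_width: 0.255
grasp_force: 59.0
t: 38.75
eef_pos: [474.9, 213.4, 337.0]
eef_rot: [[0.999, 0.033, 0.001], [0.033, -0.999, 0.001], [0.001, -0.001, -1.0]]
force: [-0.0, -1.0, -1.6]
grip_width: 0.248
grasp_force: 59.0
t: 39.25
eef_pos: [475.3, 212.7, 336.3]
eef_rot: [[0.999, 0.034, -0.0], [0.034, -0.999, 0.0], [-0.0, -0.0, -1.0]]
force: [-0.2, 0.1, -1.3]
grip_width: 0.249
grasp_force: 59.0
```

```bash
python3 -m creep '[[[-0.2,0.58,0],0,255],[[0,0,0],0,255],[[0,0,-2],0,255],[[0,0,-2],0,255],[[0,0,-2],0,255]]'; python3 -m creep '[[[0,0,-2],0,255],[[0,0,-2],0,255],[[0,0,-2],0,255],[[0,0,-2],0,255],[[0,0,-1.5],0,255]]'; python3 -m creep '[[[0,0,-0.6],0,255],[[0,0,-0.3],0,255],[[0,0,-0.3],0,255],[[0,0,0],0,255],[[0,0,0],0,255]]'
```

```text
t: 39.75
eef_pos: [473.2, 218.9, 275.7]
eef_rot: [[0.999, 0.035, 0.0], [0.035, -0.999, 0.0], [0.0, -0.0, -1.0]]
force: [0.3, -0.1, -1.7]
grip_width: 0.253
grasp_force: 59.0
t: 40.25
eef_pos: [472.9, 218.7, 180.1]
eef_rot: [[0.999, 0.035, -0.001], [0.035, -0.999, -0.0], [-0.001, 0.0, -1.0]]
force: [-0.5, -0.1, -0.7]
grip_width: 0.251
grasp_force: 59.0
t: 40.75
eef_pos: [473.5, 218.8, 169.8]
eef_rot: [[0.999, 0.034, 0.001], [0.034, -0.999, 0.0], [0.001, -0.0, -1.0]]
force: [-0.4, 0.2, -1.1]
grip_width: 0.25
grasp_force: 59.0
```

```bash
python3 -m creep '[[[0,0,-0.1],0,255],[[0,0,-0.1],0,255],[[0,0,-0.1],0,255],[[0,0,-0.05],0,255],[[0,0,0],0,255]]'
```

```text
t: 41.25
eef_pos: [473.2, 218.6, 165.9]
eef_rot: [[0.999, 0.034, 0.0], [0.034, -0.999, 0.0], [0.0, -0.0, -1.0]]
force: [-0.5, -0.4, 0.9]
grip_width: 0.249
grasp_force: 59.3
```

```bash
python3 -m creep '[[[0,0,0],0,150],[[0,0,0],0,100],[[0,0,0],0,0],[[0,0,0],0,0],[[0,0,0],0,0]]'; python3 -m creep '[[[0,0,2],0,0],[[0,0,3],0,0],[[0,0,3],0,0],[[-1,-3,2],0,0],[[-1,-4,0],0,0]]'; python3 -m creep '[[[0,-4,0],0,0],[[0,-4,0],0,0],[[0,0,0],0,0],[[0,0,0],0,0],[[0,0,0],0,0]]'
python3 - <<'E'
from h import *
s=robot.state();print(s["eef_pos"])
im,d,X=cloud("wrist"); cv2.imwrite("pics/w10.png",im)
print("hi",*rects(X,122,137,amin=100),sep="\n")
print("hdl",*rects(X,182,196,amin=40),sep="\n")
print("disc",*rects(X,62,76,amin=300),sep="\n")
print("pan",*rects(X,7,19,amin=1500),sep="\n")
print("stack",*rects(X,46,58,amin=300),sep="\n")
E
```

```text
t: 41.75
eef_pos: [473.3, 218.6, 165.8]
eef_rot: [[0.999, 0.034, -0.0], [0.034, -0.999, -0.0], [-0.0, 0.0, -1.0]]
force: [-0.0, -0.9, 0.5]
grip_width: 1.001
grasp_force: 0.0
t: 42.25
eef_pos: [454.3, 150.1, 268.3]
eef_rot: [[0.999, 0.038, 0.005], [0.038, -0.999, 0.003], [0.005, -0.003, -1.0]]
force: [0.7, -1.3, -0.3]
grip_width: 0.999
grasp_force: 0.0
t: 42.75
eef_pos: [453.3, 69.7, 265.8]
eef_rot: [[0.999, 0.035, 0.0], [0.035, -0.999, 0.001], [0.0, -0.001, -1.0]]
force: [1.2, 0.4, 0.3]
grip_width: 0.999
grasp_force: 0.0
[453.32903182  69.7286944  265.81937995]
hi
(array([485.5, 218.6]), array([55.1, 91.5]), 2.1, np.float64(127.4), 169, 148, 3557)
hdl
(array([473.3, 218.1]), array([21.8, 22.5]), -87.2, np.float64(186.8), 127, 181, 906)
disc
(array([592.5, -35. ]), array([46.5, 47.2]), 30.4, np.float64(69.4), 425, 51, 1625)
(array([523.8, 386.8]), array([32.6, 77.6]), 3.3, np.float64(68.8), 40, 103, 801)
(array([198.5, 485.8]), array([ 17.5, 132.1]), 17.7, np.float64(69.3), 26, 335, 1020)
pan
(array([590.9, -34.7]), array([123.4, 129.8]), 10.9, np.float64(9.4), 386, 79, 3054)
(array([ 443.9, -357. ]), array([60.2, 90.3]), 9.6, np.float64(13.5), 621, 185, 2113)
(array([417.7, -28.5]), array([84.3, 89.9]), -3.8, np.float64(13.3), 389, 193, 2918)
(array([ 298.6, -340.6]), array([85.6, 91.9]), -72.3, np.float64(13.5), 578, 272, 2482)
stack
(array([592.4, -34.7]), array([84.4, 89.8]), 11.0, np.float64(51.4), 418, 51, 3881)
(array([522.5, 386.2]), array([29.8, 76. ]), -0.2, np.float64(51.9), 56, 105, 576)
(array([202. , 487.6]), array([ 31.4, 133. ]), 24.9, np.float64(52.0), 36, 324, 813)
```

View pics/w10.png

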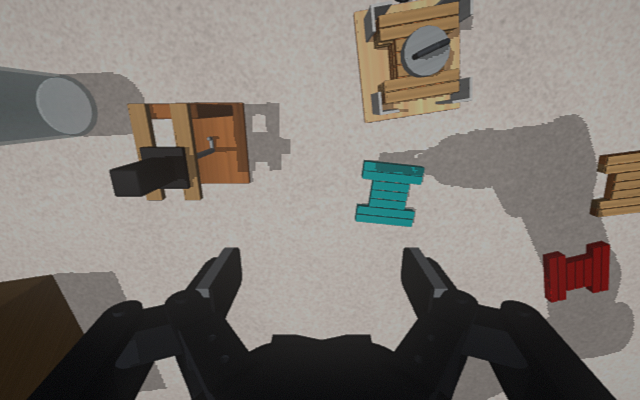

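```bash
python3 -c "
from station import robot
print(robot.sign_off())"
```

```text
the job is handed in; nothing more can be done
None
```

The job is handed in, though sign-off returned no verdict: three panels are stacked to the 42 mm mark, the weight sits within about 2 mm of the middle, the picker hangs back in its stand, and the two spare wooden panels were left on the table untouched.

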